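Set the espresso pots to warm, each on its slate coaster

TASK

Get the espresso pots ready to warm: prop the lid of the wooden coaster box wide open so that it stays up, lay a slate coaster flat in the middle of a ring on the warming tray for every pot there is, and stand each pot upright in the middle of its own coaster. Leave spare coasters in the box and shut its lid; only when all that is done, set the tray's heat lever upright on its two-dot, half-heat mark. Leave everything else where it stands.

Things in the scene. Friction and masses are not known exactly. Their poses are not given: they have to be found in the camera images.
- place_1 (a point): centre of the left one of three orange rings (86 mm across) on the flat top of the warming tray. The tray is a low dark-framed metal slab, 110 mm deep, 320 mm wide, its flat top 18 mm above the worktop, with a raised edge all round (4 mm thick, 40 mm above the worktop), fixed. The point lies on the tray's top; its x axis points to the tray's back (away from the robot), y to the tray's left
- place_2 (a point): the same for the middle ring, 92 mm to the right of place_1. A microwave 300 mm high stands behind the tray and the coaster box, its front at x = 0.61
- place_3 (a point): the same for the right ring, 92 mm to the right of place_2
- drainer_floor (a point): centre of the floor (4 mm above the worktop) of the fixed aluminium drainer where the pots start: 100 mm deep, 334 mm wide, its edge and two dividers (3 mm thick, 20 mm above the worktop) make three bays side by side. An air fryer stands behind it, front at x = 0.60, handles out to x = 0.56 from 70 to 170 mm high
- heat (a joint): heat lever of the warming tray, rad: 0 leaning fully towards the robot (off, one dot), 0.7 upright (half heat, two dots), 1.4 leaning fully away (full, three dots). It turns stiffly about a level axis along the tray's width and stays where it is left (about 0.06 N m of friction)
- heat_tip (a point): centre of the red ball (26 mm) at the end of the heat lever, 90 mm from the lever's axis; the lever stands on a block 25 mm high (70 x 50 mm) at the tray's right end, its axis 22 mm above the worktop; a white plate with red dots beside it, on its right, reaches 68 mm above the worktop
- lid (a joint): lid of the wooden coaster box, rad: 0 shut, 1.57 upright, 1.75 fully open on its stop; the stiff hinge runs along the back edge of the box and holds the lid wherever it is left (about 0.15 N m of friction)
- lid_handle (a point): point on the middle of the brass pull tab at the lid's front edge, 24 mm out from that edge: the tab lies in the plane of the lid, 30 mm wide (along the hinge), 10 mm thick, and stands 36 mm out of the front edge, 50 to 60 mm above the worktop while shut. It moves with the lid. The lid is 110 x 150 x 8 mm
- lid_hinge (a point): middle of the lid's hinge axis, at the box's back upper edge; the axis runs along the box's width, and the tab point lies 134 mm in front of it and 5 mm above it while shut; opening carries the tab up and back
- coaster_box_in (a point): centre of the inner floor of the coaster box, 5 mm above the worktop; x points to the back of the box (hinge side), y to its left. The box is wooden, fixed, outside 110 mm deep, 150 mm wide and 50 mm high without its lid; walls 5 mm
- coaster_a_center (a point): centre of a square grey slate coaster, 64 x 64 x 8 mm, 90 g, edges rounded, x and y along its sides, z up; the three alike coasters start as a flat stack in the shut box, coaster_a lowest, coaster_c on top (always three)
- coaster_b_center (a point): centre of a square grey slate coaster, 64 x 64 x 8 mm, 90 g, edges rounded, x and y along its sides, z up; the three alike coasters start as a flat stack in the shut box, coaster_a lowest, coaster_c on top (always three)
- coaster_c_center (a point): centre of a square grey slate coaster, 64 x 64 x 8 mm, 90 g, edges rounded, x and y along its sides, z up; the three alike coasters start as a flat stack in the shut box, coaster_a lowest, coaster_c on top (always three)
- pot_a_center (a point): centre (25 mm above the foot) of a small open steel espresso pot, round, without handle, 50 mm high, 54 mm across its widest, 52 mm across its flat foot, 120 g, z up; two or three such pots stand in the drainer to the right, at most one in a bay (an absent one has no pose)
- pot_b_center (a point): centre (25 mm above the foot) of a small open steel espresso pot, round, without handle, 50 mm high, 54 mm across its widest, 52 mm across its flat foot, 120 g, z up; two or three such pots stand in the drainer to the right, at most one in a bay (an absent one has no pose)
- pot_c_center (a point): centre (25 mm above the foot) of a small open steel espresso pot, round, without handle, 50 mm high, 54 mm across its widest, 52 mm across its flat foot, 120 g, z up; two or three such pots stand in the drainer to the right, at most one in a bay (an absent one has no pose)
- pen: bystander, to be left alone: red pen lying on the worktop, 12 x 145 x 9 mm; origin at the centre of its underside
- tealight: bystander, to be left alone: small tea light in a white cup, 38 mm across, 15 mm high; origin at the centre of its underside
- spice_green: bystander, to be left alone: spice jar with a green cap, 46 mm across, 105 mm high; origin at the centre of its underside

How it is judged:
By the outcome, as a careful person would: the job done as asked, in the order asked, and still so for the second after the job is handed in, with the robot touching nothing.
Of pot_a, pot_b, pot_c only 2 to 3 are there at a start; the rules pass over those that are not, and their reading is None.
At some moment in a run one of pot_a, pot_b, pot_c may be knocked a few centimetres aside while the robot is not near it.
It also fails if it takes over 210 s, if anything falls off the work surface, if the arm or the gripper's body presses on something with over 40 N, if the wrist force passes 120 N, or if a joint passes its speed limit or range.

ROBOT

A 6-joint arm with a two-finger parallel gripper is mounted at the origin on a cart in front of the work surface, level with it; the furniture and walls round the work are solid. World frame = base frame: x ahead of the robot, y to its left, z up, the work surface at z = 0. Lengths are in m, angles in rad, forces in N, time in s.
With the tool pointing down it reaches from about 0.375 to 0.9 m from the base axis. Payload 3.1 kg.
Tool frame: the origin (TCP) lies on the front face of the gripper's body, between the roots of the fingers; the fingertips stand 73 mm ahead of it and the grasp point (between the pads) lies 54 mm ahead of it (manip.tips_ahead is the distance from the TCP to the fingertips, in m); z points along the fingers, y is the line along which they close (so a half turn about z gives the same grasp; the last joint's range is limited). The gripper opens to 85 mm and grips with 20 to 120 N. Pads are 22 mm wide; open, the fingers measure 114 mm over their backs; the gripper's body (76 mm by 85 mm) begins 54 mm behind the grasp point. The pads swing forward as they close: fully open they stand 13 mm farther back than shut.
Start: joints at [1.077, 0.527, 1.433, -0, 1.181, -0.178], TCP at [0.194, 0.594, 0.304] pointing down, gripper open.
Joint ranges: [-3.08, 3.08], [-0.75, 2.2], [0.22, 2.44], [-1.43, 4.57], [0, 2.65], [-2.85, 2.85]. Speed limits (rad/s): [2.79, 2.79, 3.14, 3.14, 3.14, 3.14].

INTERFACE

Orientations are given as a unit quaternion [x, y, z, w].
In Python, from station import sense, eyes, workorder, manip gives the robot as it stands.
- The arm moves only by the shell command python3 -m inch 'ROWS' [OPENING] [FORCE]. ROWS is JSON, a list of rows, each an object of numbers: "dx", "dy", "dz": the shift along the tool's x, y, z in cm; "wx", "wy", "wz": the turn, a rotation vector about the tool's x, y, z in degrees. In form: [{"dx": .., "dy": .., "dz": .., "wx": .., "wy": .., "wz": ..}, ...]. A call has 1 to 10 rows; each row shifts and turns the commanded pose from where the row before left it, along the tool's axes as they then stand; what a row does not reach is not made up. A row lasts 1/8 s, in which the tool goes at most 62.5 mm and 10.7 degrees, less where a joint would pass 70% of its speed; a pose out of reach is approached as far as the arm can. A call with a gripper value outside its range is refused whole. OPENING is the opening, from 0 (shut) to 1 (fully open), set as the call begins (- or left out, the last holds). The fingers move at their own pace and stop on an object; FORCE is the grip in N (left out, the last holds). Time passes only in rows, so rows that do not move let the fingers close. It gives the time, the measured TCP pose, the force, the opening and the grip force at its end, in the units of the state.
- sense(): the state, without advancing time (a new reading comes with each control period).
- eyes.snapshot(name): name is "side" or "top"; returns the picture (480x640x3 uint8, red, green, blue); there is no depth.
- eyes.camera_params(name): a dict with "fx", "fy", "cx", "cy" (pixels), "D" ([k1, k2, p1, p2, k3] as OpenCV has them; the pictures are not rectified), "rvec" (rotation vector, rad) and "tvec" (3), from world to camera coordinates, as OpenCV has them. Camera axes: x right, y down, z forward; pixel columns grow to the right and rows downward; lengths in m; the calibration is good to about 2 mm. A picture is of the moment at which its call begins. camera_params takes no time and is no camera call.
- workorder.sign_off(): hands the job in; it is judged then, once.
The state is a dict: "t": time; "q": joint angles; "qd": joint speeds; "tau": joint torques, N m; "tcp_pos": TCP position; "tool_rot": TCP orientation; "force": force on the tool from outside, world axes, zero at the start; "ft_torque": the same for the moment, N m; "finger_gap": opening from 0.0 (shut) to 1.0 (fully open); "gripper_force": force on a finger pad.
Only numpy, scipy, OpenCV 4.12 (cv2) and the standard library are available. Lean on these libraries where they do the work, as an engineer would, in place of code of your own. Each camera call takes 0.05 s, during which the arm holds its last target. There are 200 camera calls.

## Working session

There is one attempt and no reset: what is moved stays moved. The work goes in short steps, Python scripts to look and compute and a shell command to move; the robot and the scene stay as the last step left them, time stands still between calls to the robot, and variables do not carry over. Pictures are saved under pics/ and viewed, at most 14 in all, crops included, and the job is handed in when it is done.

```bash
ls; mkdir -p pics
cat > h.py <<'E'
import numpy as np, cv2
from station import sense, eyes, workorder, manip
def snap(n,f): 
    im=eyes.snapshot(n); cv2.imwrite('pics/'+f+'.png',im[:,:,::-1]); return im
def cam(n):
    p=eyes.camera_params(n); K=np.array([[p['fx'],0,p['cx']],[0,p['fy'],p['cy']],[0,0,1]]); return K,np.array(p['D']),np.array(p['rvec'],float),np.array(p['tvec'],float)
def px(n,u,v,z):
    K,D,r,t=cam(n); R=cv2.Rodrigues(r)[0]
    a=cv2.undistortPoints(np.array([[[u,v]]],float),K,D)[0,0]
    d=R.T@np.array([a[0],a[1],1]); c=-R.T@t.ravel()
    return c+d*(z-c[2])/d[2]
def proj(n,P):
    K,D,r,t=cam(n); return cv2.projectPoints(np.array(P,float).reshape(-1,1,3),r,t,K,D)[0][:,0]
E
python3 - <<'E'
from h import *
a=snap('top','top0');b=snap('side','side0')
for n in('top','side'):
    K,D,r,t=cam(n);print(n,K[0,0],-cv2.Rodrigues(r)[0].T@t.ravel())
s=sense();print(s['t'],s['tcp_pos'],s['tool_rot'],s['finger_gap'])
E
```

```text
pics
top 522.3084502205048 [0.11383043 0.15192532 1.54105759]
side 513.189062032008 [-0.01765707 -0.75167762  1.10069913]
0.1 [0.19383091 0.59364116 0.30301937] [ 1.57245458e-01  9.87559042e-01 -9.39889013e-04 -3.47882903e-04] 0.9995110573060811
```

View pics/top0.png

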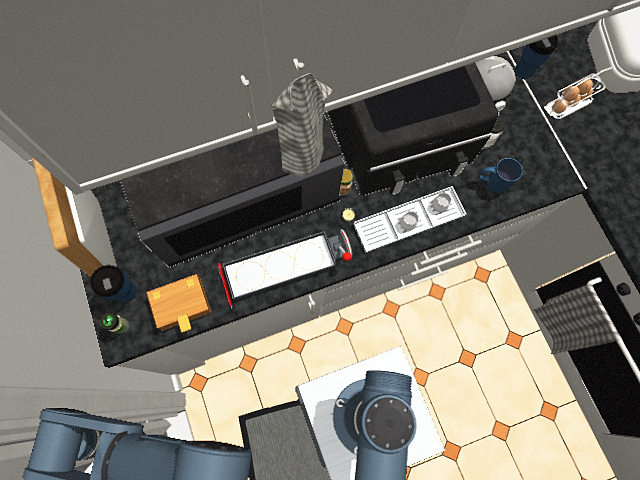

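View pics/side0.png

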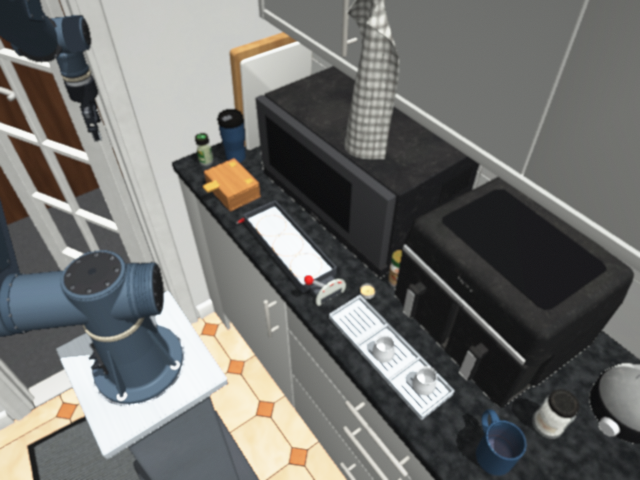

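The top view shows two pots, in the middle and right bays of the drainer, at about (407,222) and (440,203). The coaster box is at (180,303), the tray spans (225–335, 235–300), and the lever ball is at (347,256), leaning toward the robot. Next I'll enlarge these areas.

Run:
```python
import cv2
im=cv2.imread('pics/top0.png')
a=cv2.resize(im[225:345,140:350],None,fx=3.8,fy=3.8,interpolation=cv2.INTER_CUBIC)
cv2.imwrite('pics/c1.png',a)
b=cv2.resize(im[180:280,325:475],None,fx=5,fy=5,interpolation=cv2.INTER_CUBIC)
cv2.imwrite('pics/c2.png',b)
```

```text
(no output)
```

View pics/c1.png

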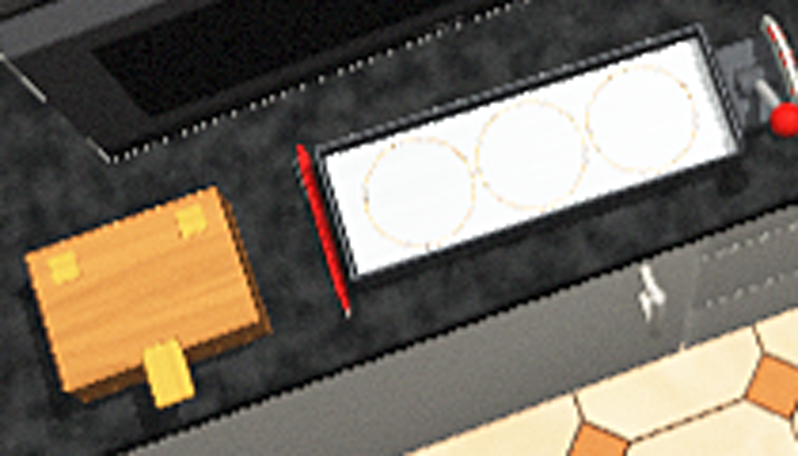

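View pics/c2.png

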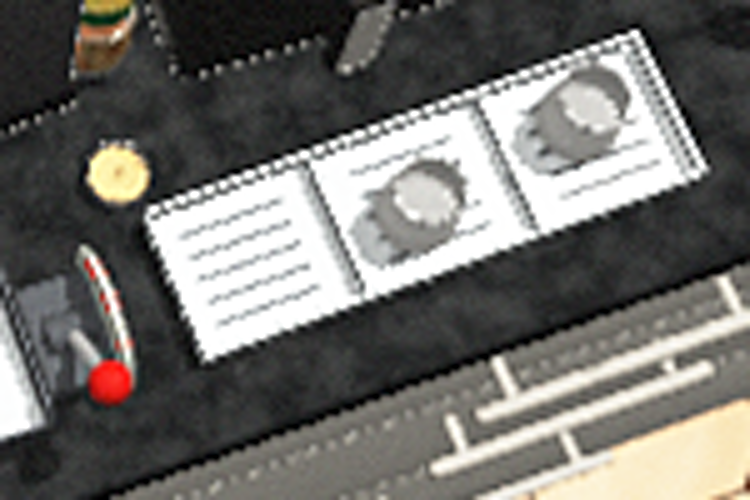

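Crop 1: lid corners are near (25,257), (215,187), (263,319) and (65,392), with the tab at (169,373). The rings are at (419,191), (531,155) and (642,120). Crop 2: the ball is at (109,382), and the pots are near (430,200) and (590,105).

Run:
```python
from h import *
f=lambda u,v,z:px('top',140+u/3.8-.4,225+v/3.8-.4,z)
g=lambda u,v,z:px('top',325+u/5-.4,180+v/5-.4,z)
np.set_printoptions(precision=4,suppress=True)
C=[f(*c,.058) for c in[(25,257),(215,187),(263,319),(65,392)]]
print('lid',*C,'mean',np.mean(C,0)); print('tab',f(169,373,.06))
print('rings',*[f(*c,.018) for c in[(419,191),(531,155),(642,120)]])
T=[f(*c,.04) for c in[(316,150),(702,28),(742,152),(354,278)]];print('tray',*T,np.mean(T,0))
print('ball',g(109,382,.09))
D=[g(*c,.02) for c in[(148,212),(637,32),(706,172),(205,362)]];print('drainer',*D,np.mean(D,0))
print('tealight',g(118,174,.015))
# pots overlay
im=cv2.imread('pics/side0.png');tp=cv2.imread('pics/top0.png')
P=[g(405,220,.02),g(570,125,.02)]
print('pots0',P)
th=np.linspace(0,2*np.pi,60)
for n,I,(x0,y0,w,h) in(('side',im,(300,280,160,140)),('top',tp,(325,180,150,100))):
    s=5; J=cv2.resize(I[y0:y0+h,x0:x0+w],None,fx=s,fy=s,interpolation=cv2.INTER_CUBIC)
    for p in P:
        for z,r,c in((.004,.026,(0,255,0)),(.054,.027,(0,0,255))):
            q=proj(n,np.c_[p[0]+r*np.cos(th),p[1]+r*np.sin(th),0*th+z])
            cv2.polylines(J,[np.int32((q+.4-[x0,y0])*s)],True,c,1)
    cv2.imwrite(f'pics/ov_{n}.png',cv2.resize(J,None,fx=.7,fy=.7))
a=cv2.imread('pics/ov_side.png');b=cv2.imread('pics/ov_top.png')
H=max(a.shape[0],b.shape[0]);print(a.shape,b.shape)
o=np.zeros((a.shape[0]+0,800,3),np.uint8)
a=cv2.resize(a,(400,350));b=cv2.resize(b[:, 120:],(400,int(350*400/(b.shape[1]-120))))
o[:350,:400]=a;o[:b.shape[0],400:]=b[:o.shape[0]];cv2.imwrite('pics/ov.png',o)
```

```text
lid [0.5424 0.476  0.058 ] [0.5439 0.3266 0.058 ] [0.4345 0.3226 0.058 ] [0.4343 0.4752 0.058 ] mean [0.4888 0.4001 0.058 ]
tab [0.4202 0.3993 0.06  ]
rings [0.4964 0.1828 0.018 ] [0.4929 0.0908 0.018 ] [ 0.489  -0.0012  0.018 ]
tray [0.5498 0.2468 0.04  ] [ 0.5375 -0.0702  0.04  ] [ 0.4322 -0.0628  0.04  ] [0.444  0.2505 0.04  ] [0.4909 0.0911 0.04  ]
ball [ 0.4336 -0.096   0.09  ]
drainer [ 0.5409 -0.1707  0.02  ] [ 0.5439 -0.5023  0.02  ] [ 0.4446 -0.5022  0.02  ] [ 0.4404 -0.1669  0.02  ] [ 0.4924 -0.3355  0.02  ]
tealight [ 0.5719 -0.1637  0.015 ]
pots0 [array([ 0.4809, -0.3163,  0.02  ]), array([ 0.502, -0.437,  0.02 ])]
(490, 560, 3) (350, 525, 3)
```

View pics/ov.png

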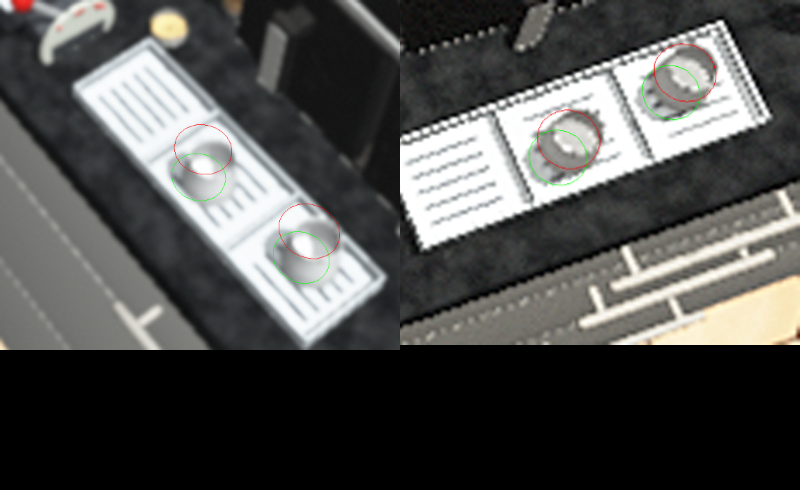

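The pot overlays fit to about 5 mm. There are two pots, so I'll use rings 1 and 3, which are the farthest apart. First I'll align the tool with the world axes and move above the lid tab.

```bash
python3 -m inch '[{"wz":-9},{"wz":-9.1},{"dx":-3.64,"dy":-3.25,"dz":1.7},{"dx":-3.64,"dy":-3.25,"dz":1.7},{"dx":-3.64,"dy":-3.25,"dz":1.7},{"dx":-3.64,"dy":-3.25,"dz":1.7},{"dx":-3.64,"dy":-3.25,"dz":1.7},{"dx":-3.64,"dy":-3.25,"dz":1.7},{}]' 0.75 20
python3 - <<'E'
from h import *
a=snap('top','t1');b=snap('side','s1')
s=sense();p=np.array(s['tcp_pos']);print(p,s['tool_rot'],s['force'])
o=np.zeros((600,800,3),np.uint8)
o[:400,:400]=cv2.resize(a[240:340,130:230],(400,400),interpolation=2)[:,:,::-1]
o[:400,400:]=cv2.resize(b[120:220,180:280],(400,400),interpolation=2)[:,:,::-1]
cv2.imwrite('pics/v1.png',o[:400])
for n in('top','side'): print(n,proj(n,[p,p-[0,0,.073],[.412,.399,.055]]))
E
```

```text
[0.19392803 0.59380217 0.30326769] [ 1.57231255e-01  9.87561580e-01 -6.39026567e-04 -2.24212251e-04] [-0.10616976  0.09435689  0.27321664]
top [[103.50192754 436.3114634 ]
 [115.02607565 434.03704044]
 [185.39560833 325.71298781]]
side [[ 91.67004028 112.82039879]
 [ 99.93835626 134.78102348]
 [210.11948966 187.45517871]]invalid input at $[0]: expected keys dx, dy, dz, wx, wy, wz
```

View pics/v1.png

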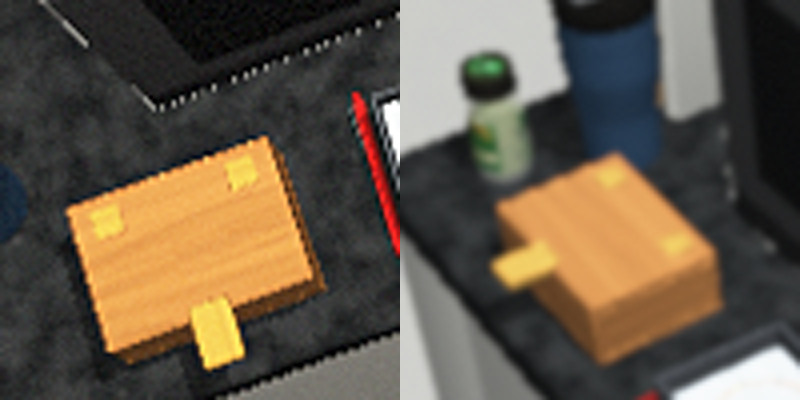

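Every row needs all six keys. The picture confirms the tab, at (218,335) in the left panel and (523,265) in the right, and the model point lands on it in both views.

```bash
python3 -m inch '[{"dx":0,"dy":0,"dz":0,"wx":0,"wy":0,"wz":-9},{"dx":0,"dy":0,"dz":0,"wx":0,"wy":0,"wz":-9.1},{"dx":-3.64,"dy":-3.25,"dz":1.7,"wx":0,"wy":0,"wz":0},{"dx":-3.64,"dy":-3.25,"dz":1.7,"wx":0,"wy":0,"wz":0},{"dx":-3.64,"dy":-3.25,"dz":1.7,"wx":0,"wy":0,"wz":0},{"dx":-3.64,"dy":-3.25,"dz":1.7,"wx":0,"wy":0,"wz":0},{"dx":-3.64,"dy":-3.25,"dz":1.7,"wx":0,"wy":0,"wz":0},{"dx":-3.64,"dy":-3.25,"dz":1.7,"wx":0,"wy":0,"wz":0},{"dx":0,"dy":0,"dz":0,"wx":0,"wy":0,"wz":0}]' 0.75 20
```

```text
t: 1.32
tcp_pos: [0.4146, 0.3966, 0.2005]
tool_rot: [0.003, 1.0, -0.001, -0.001]
force: [1.0, -0.2, 0.1]
finger_gap: 0.752
gripper_force: 0.0
```

```bash
python3 -m inch '[{"dx":0.1,"dy":0.1,"dz":3.1,"wx":0,"wy":0,"wz":0},{"dx":0.1,"dy":0.1,"dz":3.1,"wx":0,"wy":0,"wz":0},{"dx":0,"dy":0.05,"dz":2.9,"wx":0,"wy":0,"wz":0},{"dx":0,"dy":0,"dz":0,"wx":0,"wy":0,"wz":0}]' && python3 -m inch '[{"dx":0,"dy":0,"dz":0,"wx":0,"wy":0,"wz":0},{"dx":0,"dy":0,"dz":0,"wx":0,"wy":0,"wz":0},{"dx":0,"dy":0,"dz":0,"wx":0,"wy":0,"wz":0},{"dx":0,"dy":0,"dz":0,"wx":0,"wy":0,"wz":0},{"dx":0,"dy":0,"dz":0,"wx":0,"wy":0,"wz":0},{"dx":0,"dy":0,"dz":0,"wx":0,"wy":0,"wz":0}]' 0.1 20
```

```text
t: 1.82
tcp_pos: [0.4086, 0.4016, 0.1093]
tool_rot: [-0.001, 1.0, -0.001, -0.002]
force: [0.5, 0.2, 1.0]
finger_gap: 0.752
gripper_force: 0.0
t: 2.58
tcp_pos: [0.4109, 0.4009, 0.1126]
tool_rot: [-0.001, 1.0, -0.001, 0.001]
force: [0.5, -5.2, 6.0]
finger_gap: 0.347
gripper_force: 22.7
```

Run:
```python
import numpy as np
N=20;a=np.radians(np.linspace(0,103,N+1)+2.1);th=np.radians(np.linspace(0,30,N+1))
P=np.c_[.544-.134*np.cos(a),.05+.134*np.sin(a)]
T=P-.054*np.c_[np.sin(th),-np.cos(th)]
for i in range(N):
    d=(T[i+1]-T[i])*100;zt=np.array([np.sin(th[i]),-np.cos(th[i])]);xt=np.array([-np.cos(th[i]),-np.sin(th[i])])
    print(i,'dx %.2f dz %.2f'%(d@xt,d@zt),T[i+1].round(3))
```

```text
0 dx 0.04 dz -1.20 [0.41  0.121]
1 dx -0.10 dz -1.18 [0.41  0.133]
2 dx -0.23 dz -1.14 [0.412 0.144]
3 dx -0.36 dz -1.09 [0.415 0.155]
4 dx -0.48 dz -1.03 [0.418 0.166]
5 dx -0.60 dz -0.95 [0.423 0.176]
6 dx -0.70 dz -0.86 [0.429 0.186]
7 dx -0.80 dz -0.75 [0.435 0.195]
8 dx -0.88 dz -0.64 [0.443 0.203]
9 dx -0.95 dz -0.52 [0.451 0.21 ]
10 dx -1.00 dz -0.39 [0.459 0.216]
11 dx -1.04 dz -0.25 [0.468 0.222]
12 dx -1.06 dz -0.11 [0.478 0.226]
13 dx -1.06 dz 0.03 [0.488 0.229]
14 dx -1.05 dz 0.16 [0.499 0.232]
15 dx -1.02 dz 0.30 [0.509 0.233]
16 dx -0.98 dz 0.43 [0.52  0.233]
17 dx -0.92 dz 0.56 [0.531 0.232]
18 dx -0.85 dz 0.68 [0.541 0.229]
19 dx -0.77 dz 0.79 [0.552 0.226]
```

```bash
python3 -m inch '[{"dx":0.04,"dy":0,"dz":-1.2,"wx":0,"wy":-1.5,"wz":0},{"dx":-0.1,"dy":0,"dz":-1.18,"wx":0,"wy":-1.5,"wz":0},{"dx":-0.23,"dy":0,"dz":-1.14,"wx":0,"wy":-1.5,"wz":0},{"dx":-0.36,"dy":0,"dz":-1.09,"wx":0,"wy":-1.5,"wz":0},{"dx":-0.48,"dy":0,"dz":-1.03,"wx":0,"wy":-1.5,"wz":0},{"dx":-0.6,"dy":0,"dz":-0.95,"wx":0,"wy":-1.5,"wz":0},{"dx":-0.7,"dy":0,"dz":-0.86,"wx":0,"wy":-1.5,"wz":0},{"dx":-0.8,"dy":0,"dz":-0.75,"wx":0,"wy":-1.5,"wz":0},{"dx":-0.88,"dy":0,"dz":-0.64,"wx":0,"wy":-1.5,"wz":0},{"dx":-0.95,"dy":0,"dz":-0.52,"wx":0,"wy":-1.5,"wz":0}]' && python3 -m inch '[{"dx":-1,"dy":0,"dz":-0.39,"wx":0,"wy":-1.5,"wz":0},{"dx":-1.04,"dy":0,"dz":-0.25,"wx":0,"wy":-1.5,"wz":0},{"dx":-1.06,"dy":0,"dz":-0.11,"wx":0,"wy":-1.5,"wz":0},{"dx":-1.06,"dy":0,"dz":0.03,"wx":0,"wy":-1.5,"wz":0},{"dx":-1.05,"dy":0,"dz":0.16,"wx":0,"wy":-1.5,"wz":0},{"dx":-1.02,"dy":0,"dz":0.3,"wx":0,"wy":-1.5,"wz":0},{"dx":-0.98,"dy":0,"dz":0.43,"wx":0,"wy":-1.5,"wz":0},{"dx":0,"dy":0,"dz":0,"wx":0,"wy":0,"wz":0}]'
```

```text
t: 3.82
tcp_pos: [0.45, 0.4011, 0.2123]
tool_rot: [0.0, 0.992, -0.001, 0.13]
force: [-0.8, -4.6, -4.2]
finger_gap: 0.35
gripper_force: 21.7
t: 4.82
tcp_pos: [0.5211, 0.4014, 0.2361]
tool_rot: [0.001, 0.975, 0.0, 0.222]
force: [0.1, -5.8, -0.4]
finger_gap: 0.345
gripper_force: 21.2
```

```bash
python3 -m inch '[{"dx":-0.92,"dy":0,"dz":0.56,"wx":0,"wy":-1.5,"wz":0},{"dx":-0.85,"dy":0,"dz":0.68,"wx":0,"wy":-1.5,"wz":0},{"dx":-0.7,"dy":0,"dz":0.7,"wx":0,"wy":-1.5,"wz":0},{"dx":0,"dy":0,"dz":0,"wx":0,"wy":0,"wz":0}]'
python3 -m inch '[{"dx":0,"dy":0,"dz":0,"wx":0,"wy":0,"wz":0},{"dx":0,"dy":0,"dz":0,"wx":0,"wy":0,"wz":0},{"dx":0,"dy":0,"dz":-3,"wx":0,"wy":0,"wz":0},{"dx":0,"dy":0,"dz":-5,"wx":0,"wy":0,"wz":0},{"dx":4,"dy":0,"dz":-4,"wx":0,"wy":8,"wz":0},{"dx":5,"dy":0,"dz":0,"wx":0,"wy":8,"wz":0},{"dx":5,"dy":-5,"dz":0,"wx":0,"wy":8,"wz":0},{"dx":0,"dy":-5,"dz":0,"wx":0,"wy":6,"wz":0},{"dx":0,"dy":-5,"dz":0,"wx":0,"wy":0,"wz":0},{"dx":0,"dy":0,"dz":0,"wx":0,"wy":0,"wz":0}]' 0.75 20
python3 - <<'E'
from h import *
a=snap('top','t2');b=snap('side','s2')
o=np.zeros((500,800,3),np.uint8)
o[:,:400]=cv2.resize(a[225:350,130:230],(400,500),interpolation=2)[:,:,::-1]
o[:,400:]=cv2.resize(b[95:220,180:280],(400,500),interpolation=2)[:,:,::-1]
cv2.imwrite('pics/v2.png',o)
E
```

```text
t: 5.32
tcp_pos: [0.5529, 0.4016, 0.2308]
tool_rot: [0.001, 0.965, 0.001, 0.261]
force: [1.4, -5.7, 2.2]
finger_gap: 0.344
gripper_force: 20.5
t: 6.58
tcp_pos: [0.3675, 0.2556, 0.2836]
tool_rot: [0.002, 1.0, 0.0, 0.0]
force: [-0.3, -0.1, -0.1]
finger_gap: 0.75
gripper_force: 0.0
```

View pics/v2.png

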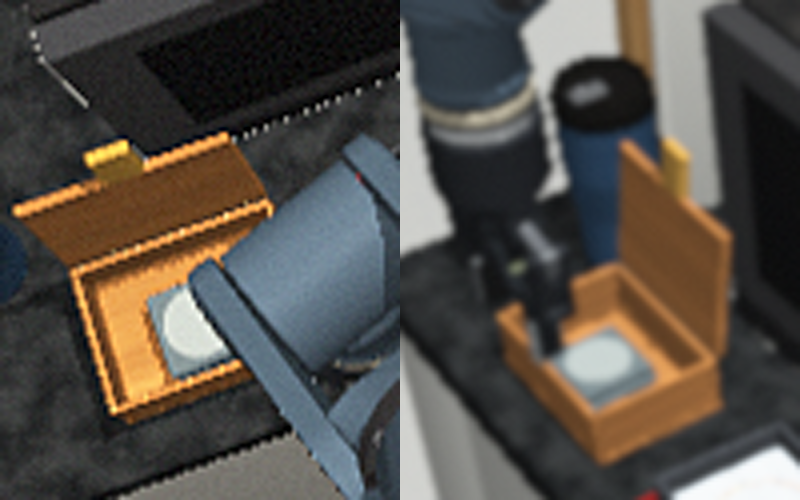

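The lid stands wide open, with its tab at about (108,158) on the left, and the coaster stack sits right of the box centre, around (195,335). The arm hides part of it. I'll go to ring 1, find the tip reach at the coaster-width opening by touching down, and take another picture of the stack.

```bash
python3 -m inch '[{"dx":-4.3,"dy":-2.4,"dz":0,"wx":0,"wy":0,"wz":0},{"dx":-4.3,"dy":-2.4,"dz":4,"wx":0,"wy":0,"wz":0},{"dx":-4.3,"dy":-2.5,"dz":4.4,"wx":0,"wy":0,"wz":0},{"dx":0,"dy":0,"dz":4.2,"wx":0,"wy":0,"wz":0},{"dx":0,"dy":0,"dz":4.2,"wx":0,"wy":0,"wz":0},{"dx":0,"dy":0,"dz":0,"wx":0,"wy":0,"wz":0}]' 0.75 20
python3 - <<'E'
from h import *
a=snap('top','t3');b=snap('side','s3')
o=np.zeros((500,800,3),np.uint8)
o[:,:400]=cv2.resize(a[225:350,130:230],(400,500),interpolation=2)[:,:,::-1]
o[:,400:]=cv2.resize(b[95:220,180:280],(400,500),interpolation=2)[:,:,::-1]
cv2.imwrite('pics/v3.png',o)
E
python3 -m inch '[{"dx":0,"dy":0,"dz":1.5,"wx":0,"wy":0,"wz":0},{"dx":0,"dy":0,"dz":0.7,"wx":0,"wy":0,"wz":0},{"dx":0,"dy":0,"dz":0,"wx":0,"wy":0,"wz":0}]'
```

```text
t: 7.42
tcp_pos: [0.4919, 0.1874, 0.1157]
tool_rot: [-0.001, 1.0, -0.0, -0.003]
force: [-0.6, -0.4, 0.2]
finger_gap: 0.746
gripper_force: 0.0
t: 7.9
tcp_pos: [0.4931, 0.1863, 0.0964]
tool_rot: [-0.0, 1.0, -0.0, -0.0]
force: [1.2, 0.3, -1.4]
finger_gap: 0.749
gripper_force: 0.0
```

View pics/v3.png

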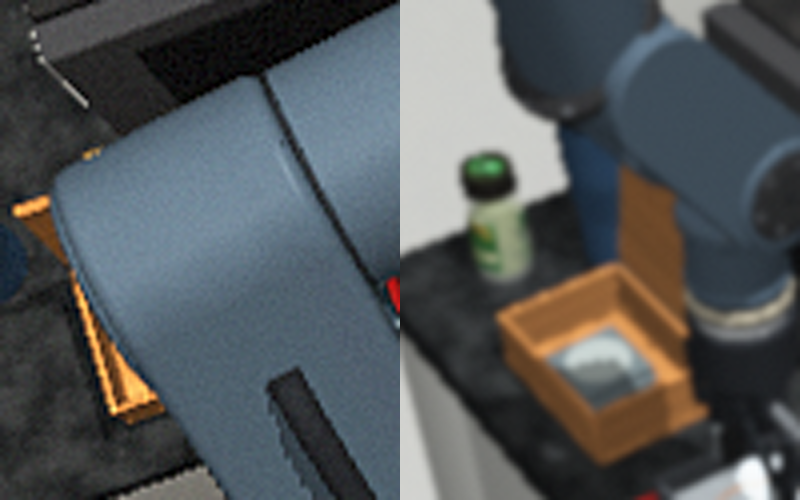

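The side view is now clear, with coaster corners near (545,360), (612,327), (655,380) and (592,408). I'll compute from those and finish the touch-down.

```bash
python3 - <<'E'
from h import *
np.set_printoptions(precision=4,suppress=True)
C=[px('side',180+(u-400)/4-.4,95+v/4-.4,.029) for u,v in[(545,360),(612,327),(655,380),(592,408)]];print(*C,np.mean(C,0))
print([px('top',130+u/4-.4,225+v/4-.4,.029) for u,v in[(150,295),(170,378)]])
E
for i in 1 2 3; do python3 -m inch '[{"dx":0,"dy":0,"dz":0.2,"wx":0,"wy":0,"wz":0},{"dx":0,"dy":0,"dz":0.2,"wx":0,"wy":0,"wz":0},{"dx":0,"dy":0,"dz":0,"wx":0,"wy":0,"wz":0}]' | egrep 'pos|^force'; done
```

```text
[0.4437 0.429  0.029 ] [0.5062 0.4326 0.029 ] [0.5015 0.3571 0.029 ] [0.446 0.358 0.029] [0.4743 0.3942 0.029 ]
[array([0.5119, 0.4304, 0.029 ]), array([0.4488, 0.4336, 0.029 ])]
tcp_pos: [0.4932, 0.1862, 0.0924]
force: [-0.5, -0.4, -0.7]
tcp_pos: [0.4931, 0.1862, 0.0882]
force: [0.7, 0.0, 0.5]
tcp_pos: [0.4933, 0.1863, 0.0846]
force: [-0.8, -0.9, 2.9]
```

Tip reach at a 64 mm opening is about 67 mm. The stack is at about (0.478, 0.399). Next I'll pick the top coaster.

```bash
python3 -m inch '[{"dx":0,"dy":0,"dz":-4.3,"wx":0,"wy":0,"wz":0},{"dx":0.2,"dy":2.5,"dz":-4.2,"wx":0,"wy":0,"wz":0},{"dx":0.3,"dy":5,"dz":0,"wx":0,"wy":0,"wz":0},{"dx":0.4,"dy":5,"dz":0,"wx":0,"wy":0,"wz":0},{"dx":0.4,"dy":5,"dz":0,"wx":0,"wy":0,"wz":0},{"dx":0.2,"dy":3.8,"dz":0,"wx":0,"wy":0,"wz":0},{"dx":0,"dy":0,"dz":0,"wx":0,"wy":0,"wz":0},{"dx":0,"dy":0,"dz":0,"wx":0,"wy":0,"wz":0}]' 0.92 20
```

```text
t: 10.02
tcp_pos: [0.4777, 0.3986, 0.1689]
tool_rot: [-0.0, 1.0, -0.001, -0.001]
force: [0.2, -0.5, 0.3]
finger_gap: 0.92
gripper_force: 0.0
```

```bash
python3 -m inch '[{"dx":0,"dy":0,"dz":3,"wx":0,"wy":0,"wz":0},{"dx":0,"dy":0,"dz":3,"wx":0,"wy":0,"wz":0},{"dx":0,"dy":0,"dz":1.4,"wx":0,"wy":0,"wz":0},{"dx":0,"dy":0,"dz":0.5,"wx":0,"wy":0,"wz":0},{"dx":0,"dy":0,"dz":0,"wx":0,"wy":0,"wz":0},{"dx":0,"dy":0,"dz":0,"wx":0,"wy":0,"wz":0}]'; python3 -m inch '[{"dx":0,"dy":0,"dz":0,"wx":0,"wy":0,"wz":0},{"dx":0,"dy":0,"dz":0,"wx":0,"wy":0,"wz":0},{"dx":0,"dy":0,"dz":0,"wx":0,"wy":0,"wz":0},{"dx":0,"dy":0,"dz":0,"wx":0,"wy":0,"wz":0}]' 0.6 25
```

```text
t: 10.78
tcp_pos: [0.4788, 0.3995, 0.0915]
tool_rot: [-0.0, 1.0, 0.0, 0.001]
force: [-0.5, 0.2, -0.8]
finger_gap: 0.923
gripper_force: 0.0
t: 11.28
tcp_pos: [0.4787, 0.3997, 0.0916]
tool_rot: [-0.0, 1.0, 0.001, 0.001]
force: [-0.9, 0.0, 6.2]
finger_gap: 0.74
gripper_force: 27.2
```

```bash
python3 -m inch '[{"dx":0,"dy":0,"dz":-1,"wx":0,"wy":0,"wz":0},{"dx":0,"dy":0,"dz":-2,"wx":0,"wy":0,"wz":0},{"dx":0,"dy":0,"dz":-3,"wx":0,"wy":0,"wz":0},{"dx":0,"dy":0,"dz":-3,"wx":0,"wy":0,"wz":0},{"dx":0,"dy":-4,"dz":0,"wx":0,"wy":0,"wz":0},{"dx":0,"dy":-4,"dz":0,"wx":0,"wy":0,"wz":0},{"dx":0,"dy":-4,"dz":0,"wx":0,"wy":0,"wz":0},{"dx":-0.4,"dy":-4,"dz":0,"wx":0,"wy":0,"wz":1.1},{"dx":-0.7,"dy":-4,"dz":0,"wx":0,"wy":0,"wz":1.2},{"dx":0,"dy":0,"dz":0,"wx":0,"wy":0,"wz":0}]'
python3 - <<'E'
from h import *
b=snap('side','s4');s=sense();print(s['tcp_pos'],s['finger_gap'],s['gripper_force'])
print(proj('side',[np.array(s['tcp_pos'])-[0,0,.067]]))
cv2.imwrite('pics/v4.png',cv2.resize(b[110:310,170:370],(700,600),interpolation=2)[:,:,::-1])
E
```

```text
t: 12.52
tcp_pos: [0.4892, 0.1969, 0.1815]
tool_rot: [0.022, 1.0, -0.0, 0.001]
force: [-0.0, -0.5, -0.5]
finger_gap: 0.738
gripper_force: 28.1
[0.48894408 0.19819262 0.18142174] 0.7365489216839449 28.053647875785828
[[264.98006823 199.0297248 ]]
```

View pics/v4.png

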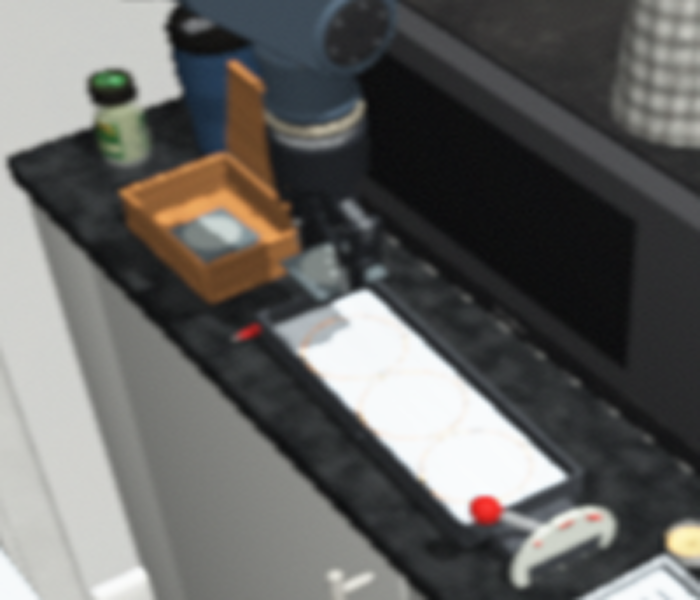

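One coaster is held, at about (320,270), and the stack is undisturbed. In this view ring 1 is at about (355,347) and ring 3 at (477,470). I'll cross-check the ring positions.

Run:
```python
from h import *
for u,v in[(355,347),(413,403),(477,470)]: print(px('side',170+u/3.5-.4,110+v/3-.4,.018))
```

```text
[0.4922622  0.18422296 0.018     ]
[0.4901591  0.09363771 0.018     ]
[ 0.48441422 -0.00461335  0.018     ]
```

```bash
python3 -m inch '[{"dx":-0.3,"dy":-0.7,"dz":1.5,"wx":0,"wy":0,"wz":0},{"dx":-0.4,"dy":-0.7,"dz":2.5,"wx":0,"wy":0,"wz":0},{"dx":0,"dy":0,"dz":2.5,"wx":0,"wy":0,"wz":0},{"dx":0,"dy":0,"dz":1.5,"wx":0,"wy":0,"wz":0},{"dx":0,"dy":0,"dz":0.7,"wx":0,"wy":0,"wz":0},{"dx":0,"dy":0,"dz":0.4,"wx":0,"wy":0,"wz":0},{"dx":0,"dy":0,"dz":0,"wx":0,"wy":0,"wz":0},{"dx":0,"dy":0,"dz":0,"wx":0,"wy":0,"wz":0}]'
```

```text
t: 13.58
tcp_pos: [0.4952, 0.1849, 0.09]
tool_rot: [0.02, 1.0, 0.0, 0.001]
force: [0.6, -0.2, -1.2]
finger_gap: 0.734
gripper_force: 28.0
```

```bash
python3 -m inch '[{"dx":0,"dy":-0.2,"dz":0.05,"wx":0,"wy":0,"wz":0},{"dx":0,"dy":0,"dz":0.1,"wx":0,"wy":0,"wz":0},{"dx":0,"dy":0,"dz":0,"wx":0,"wy":0,"wz":0}]'; python3 -m inch '[{"dx":0,"dy":0,"dz":0,"wx":0,"wy":0,"wz":0},{"dx":0,"dy":0,"dz":0,"wx":0,"wy":0,"wz":0},{"dx":0,"dy":0,"dz":-2,"wx":0,"wy":0,"wz":0},{"dx":0,"dy":0,"dz":-3,"wx":0,"wy":0,"wz":0},{"dx":0,"dy":0,"dz":-3,"wx":0,"wy":0,"wz":-2.3},{"dx":0.3,"dy":5,"dz":0,"wx":0,"wy":0,"wz":0},{"dx":0.4,"dy":5.5,"dz":0,"wx":0,"wy":0,"wz":0},{"dx":0.5,"dy":5.6,"dz":0,"wx":0,"wy":0,"wz":0},{"dx":0.5,"dy":5.5,"dz":0,"wx":0,"wy":0,"wz":0},{"dx":0,"dy":0,"dz":0,"wx":0,"wy":0,"wz":0}]' 0.9 25
python3 - <<'E'
from h import *
b=snap('side','s5')
cv2.imwrite('pics/v5.png',cv2.resize(b[170:290,210:350],(700,600),interpolation=2)[:,:,::-1])
E
```

```text
t: 13.95
tcp_pos: [0.495, 0.1827, 0.0886]
tool_rot: [0.02, 1.0, -0.0, 0.0]
force: [-0.6, -2.3, 5.2]
finger_gap: 0.735
gripper_force: 28.6
t: 15.2
tcp_pos: [0.4769, 0.4027, 0.1678]
tool_rot: [-0.003, 1.0, 0.001, 0.001]
force: [-0.1, -1.2, 0.2]
finger_gap: 0.896
gripper_force: 0.0
```

View pics/v5.png

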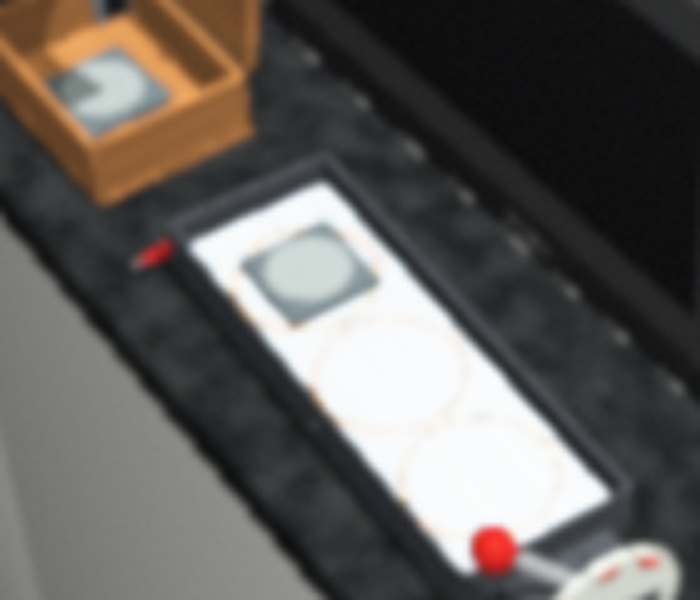

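The first coaster is flat and centred in ring 1, at about (310,270). Picking the second coaster next.

```bash
python3 -m inch '[{"dx":-0.1,"dy":-0.35,"dz":3,"wx":0,"wy":0,"wz":0},{"dx":0,"dy":0,"dz":3,"wx":0,"wy":0,"wz":0},{"dx":0,"dy":0,"dz":1.9,"wx":0,"wy":0,"wz":0},{"dx":0,"dy":0,"dz":0.6,"wx":0,"wy":0,"wz":0},{"dx":0,"dy":0,"dz":0,"wx":0,"wy":0,"wz":0},{"dx":0,"dy":0,"dz":0,"wx":0,"wy":0,"wz":0}]'; python3 -m inch '[{"dx":0,"dy":0,"dz":0,"wx":0,"wy":0,"wz":0},{"dx":0,"dy":0,"dz":0,"wx":0,"wy":0,"wz":0},{"dx":0,"dy":0,"dz":0,"wx":0,"wy":0,"wz":0},{"dx":0,"dy":0,"dz":0,"wx":0,"wy":0,"wz":0}]' 0.6 25
```

```text
t: 16.0
tcp_pos: [0.4794, 0.3956, 0.0839]
tool_rot: [-0.0, 1.0, 0.0, 0.001]
force: [0.3, -0.1, 0.0]
finger_gap: 0.9
gripper_force: 0.0
t: 16.5
tcp_pos: [0.4794, 0.3958, 0.0844]
tool_rot: [-0.0, 1.0, 0.001, 0.001]
force: [-0.2, -0.4, 6.0]
finger_gap: 0.739
gripper_force: 26.7
```

```bash
python3 -m inch '[{"dx":0,"dy":0,"dz":-1,"wx":0,"wy":0,"wz":0},{"dx":0,"dy":0,"dz":-2.5,"wx":0,"wy":0,"wz":0},{"dx":0,"dy":0,"dz":-3,"wx":0,"wy":0,"wz":0},{"dx":0,"dy":0,"dz":-3,"wx":0,"wy":0,"wz":0},{"dx":0,"dy":-4,"dz":0,"wx":0,"wy":0,"wz":0},{"dx":0,"dy":-5,"dz":0,"wx":0,"wy":0,"wz":0},{"dx":0,"dy":-5,"dz":0,"wx":0,"wy":0,"wz":0},{"dx":0,"dy":-5,"dz":0,"wx":0,"wy":0,"wz":0},{"dx":0,"dy":-5,"dz":0,"wx":0,"wy":0,"wz":0}]'; python3 -m inch '[{"dx":0,"dy":-5,"dz":0,"wx":0,"wy":0,"wz":0},{"dx":-0.4,"dy":-5,"dz":0,"wx":0,"wy":0,"wz":0},{"dx":-0.4,"dy":-4.5,"dz":0,"wx":0,"wy":0,"wz":0},{"dx":0,"dy":-1.2,"dz":0,"wx":0,"wy":0,"wz":2.3},{"dx":0,"dy":0,"dz":2,"wx":0,"wy":0,"wz":0},{"dx":0,"dy":0,"dz":2.5,"wx":0,"wy":0,"wz":0},{"dx":0,"dy":0,"dz":1,"wx":0,"wy":0,"wz":0},{"dx":0,"dy":0,"dz":0,"wx":0,"wy":0,"wz":0},{"dx":0,"dy":0,"dz":0,"wx":0,"wy":0,"wz":0}]'
```

```text
t: 17.62
tcp_pos: [0.4787, 0.1539, 0.1784]
tool_rot: [-0.0, 1.0, 0.0, 0.0]
force: [1.2, 0.5, -1.5]
finger_gap: 0.74
gripper_force: 27.6
t: 18.75
tcp_pos: [0.4872, -0.0013, 0.1235]
tool_rot: [0.02, 1.0, -0.0, 0.001]
force: [-0.8, -0.4, -1.5]
finger_gap: 0.736
gripper_force: 27.7
```

```bash
python3 -m inch '[{"dx":0,"dy":0,"dz":1.5,"wx":0,"wy":0,"wz":0},{"dx":0,"dy":0,"dz":1,"wx":0,"wy":0,"wz":0},{"dx":0,"dy":0,"dz":0.6,"wx":0,"wy":0,"wz":0},{"dx":0,"dy":0,"dz":0.35,"wx":0,"wy":0,"wz":0},{"dx":0,"dy":0,"dz":0,"wx":0,"wy":0,"wz":0},{"dx":0,"dy":0,"dz":0,"wx":0,"wy":0,"wz":0}]'; python3 -m inch '[{"dx":0,"dy":0,"dz":0,"wx":0,"wy":0,"wz":0},{"dx":0,"dy":0,"dz":0,"wx":0,"wy":0,"wz":0},{"dx":0,"dy":0,"dz":-2,"wx":0,"wy":0,"wz":0},{"dx":0,"dy":0,"dz":-4,"wx":0,"wy":0,"wz":0},{"dx":0,"dy":0,"dz":-5,"wx":0,"wy":0,"wz":-2.3},{"dx":0,"dy":6,"dz":0,"wx":0,"wy":0,"wz":0},{"dx":0,"dy":6,"dz":0,"wx":0,"wy":0,"wz":0},{"dx":0,"dy":6,"dz":0,"wx":0,"wy":0,"wz":0},{"dx":0,"dy":6,"dz":0,"wx":0,"wy":0,"wz":0},{"dx":0,"dy":0,"dz":0,"wx":0,"wy":0,"wz":0}]' 0.9 25
python3 - <<'E'
from h import *
b=snap('side','s6');a=snap('top','t6')
o=np.zeros((600,800,3),np.uint8)
o[:,:450]=cv2.resize(b[190:400,300:457],(450,600),interpolation=2)[:,:,::-1]
o[:350,450:]=cv2.resize(b[190:290,250:350],(350,350),interpolation=2)[:,:,::-1]
o[350:,450:]=cv2.resize(a[175:275,340:480],(350,250),interpolation=2)[:,:,::-1]
cv2.imwrite('pics/v6.png',o)
E
```

```text
t: 19.5
tcp_pos: [0.4865, -0.0016, 0.0891]
tool_rot: [0.02, 1.0, -0.0, -0.0]
force: [-1.4, -0.2, 7.7]
finger_gap: 0.735
gripper_force: 29.4
t: 20.75
tcp_pos: [0.4863, 0.2423, 0.1983]
tool_rot: [-0.003, 1.0, 0.0, 0.001]
force: [-0.4, -0.6, -0.1]
finger_gap: 0.9
gripper_force: 0.0
```

View pics/v6.png

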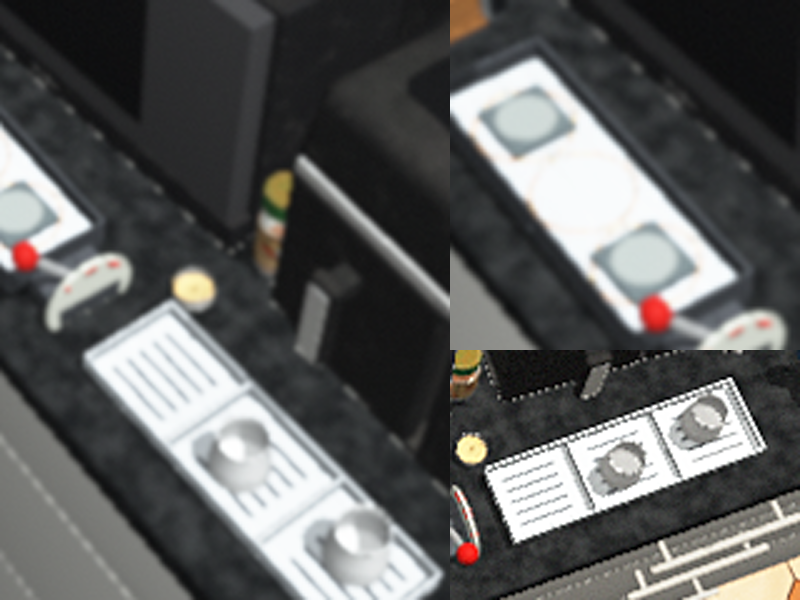

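Both coasters sit in their rings, at (530,122) and (645,257) in the upper-right panel. The pots have not moved: side-panel rims are near (240,437) and (360,527), and top-panel rims near (624,460) and (702,420).

Run:
```python
from h import *
for u,v in[(240,437),(360,527)]: print('side',px('side',300+u/2.866-.4,190+v/2.857-.4,.054))
for u,v in[(624,460),(702,420)]: print('top',px('top',340+(u-450)/2.5-.4,175+(v-350)/2.5-.4,.054))
s=cv2.imread('pics/s6.png');t=cv2.imread('pics/t6.png')
th=np.linspace(0,2*np.pi,80);o=np.zeros((600,800,3),np.uint8)
P=[(.482,-.318),(.500,-.436)]
for n,I,x0,y0,w,ox in(('side',s,355,310,100,0),('top',t,380,180,100,400)):
    J=cv2.resize(I[y0:y0+w,x0:x0+w],(1600,1600),interpolation=2)
    for p in P:
        for z,r,c in((.004,.026,(0,255,0)),(.054,.027,(0,0,255))):
            q=proj(n,np.c_[p[0]+r*np.cos(th),p[1]+r*np.sin(th),0*th+z])
            cv2.polylines(J,[np.int32((q+.4-[x0,y0])*16)],True,c,5)
    o[:400,ox:ox+400]=cv2.resize(J,(400,400),interpolation=cv2.INTER_AREA)
cv2.imwrite('pics/v7.png',o[:400])
```

```text
side [ 0.47979469 -0.32645464  0.054     ]
side [ 0.50179557 -0.44337565  0.054     ]
top [ 0.48343941 -0.32237822  0.054     ]
top [ 0.49732406 -0.43166994  0.054     ]
```

View pics/v7.png

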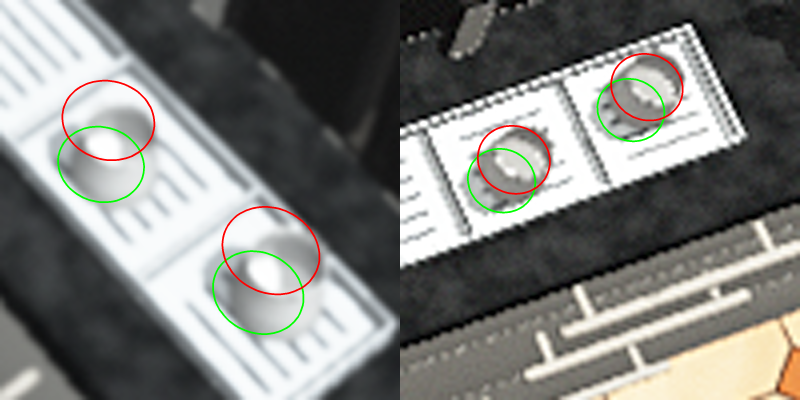

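The model needs a shift of about 5 mm toward −y, giving pots near (0.482,−0.324) and (0.499,−0.440). I'll move toward them and use an image difference to check they haven't been disturbed.

```bash
cat > chk.py <<'E'
from h import *
import sys
ref=cv2.imread('pics/s6.png')
im=snap('side',sys.argv[1])[:,:,::-1]
K=[('pot1',(.482,-.324,.03)),('pot2',(.499,-.440,.03)),('place1',(.4945,.1828,.05)),('place3',(.487,-.0012,.05))]
for n,p in K:
    u,v=proj('side',[p])[0].astype(int)
    d=np.abs(im[v-14:v+15,u-14:u+15].astype(float)-ref[v-14:v+15,u-14:u+15]).mean()
    print(n,round(d,1),end='; ')
s=sense();print(s['t'],np.round(s['tcp_pos'],4),round(s['finger_gap'],3))
E
python3 -m inch '[{"dx":0,"dy":-5,"dz":0,"wx":0,"wy":0,"wz":0},{"dx":0,"dy":-5.5,"dz":0,"wx":0,"wy":0,"wz":0},{"dx":0,"dy":-5.5,"dz":0,"wx":0,"wy":0,"wz":0},{"dx":0,"dy":-5.5,"dz":0,"wx":0,"wy":0,"wz":0},{"dx":0,"dy":-5.5,"dz":0,"wx":0,"wy":0,"wz":0},{"dx":0,"dy":-5.5,"dz":0,"wx":0,"wy":0,"wz":0},{"dx":0,"dy":-5.5,"dz":0,"wx":0,"wy":0,"wz":0},{"dx":0,"dy":-5.5,"dz":0,"wx":0,"wy":0,"wz":0},{"dx":0,"dy":0,"dz":0,"wx":0,"wy":0,"wz":0}]' 1 25; python3 chk.py s7
```

```text
t: 21.98
tcp_pos: [0.4863, -0.2026, 0.1985]
tool_rot: [0.004, 1.0, -0.001, 0.001]
force: [0.5, -0.4, 0.6]
finger_gap: 1.002
gripper_force: 0.0
pot1 0.4; pot2 0.4; place1 0.5; place3 25.8; 22.025 [ 0.4855 -0.1999  0.1982] 1.0
```

```bash
python3 -m inch '[{"dx":-0.2,"dy":-5,"dz":0,"wx":0,"wy":0,"wz":0},{"dx":-0.3,"dy":-5,"dz":0,"wx":0,"wy":0,"wz":0},{"dx":-0.3,"dy":-5,"dz":0,"wx":0,"wy":0,"wz":0},{"dx":-0.3,"dy":-5,"dz":0,"wx":0,"wy":0,"wz":0},{"dx":-0.2,"dy":-4,"dz":0,"wx":0,"wy":0,"wz":0},{"dx":0,"dy":0,"dz":3,"wx":0,"wy":0,"wz":0},{"dx":0,"dy":0,"dz":3,"wx":0,"wy":0,"wz":0},{"dx":0,"dy":0,"dz":2.5,"wx":0,"wy":0,"wz":0},{"dx":0,"dy":0,"dz":1.3,"wx":0,"wy":0,"wz":0},{"dx":0,"dy":0,"dz":0,"wx":0,"wy":0,"wz":0}]'; python3 -m inch '[{"dx":0,"dy":0,"dz":0,"wx":0,"wy":0,"wz":0},{"dx":0,"dy":0,"dz":0,"wx":0,"wy":0,"wz":0},{"dx":0,"dy":0,"dz":0,"wx":0,"wy":0,"wz":0},{"dx":0,"dy":0,"dz":0,"wx":0,"wy":0,"wz":0},{"dx":0,"dy":0,"dz":0,"wx":0,"wy":0,"wz":0}]' 0.4 25
```

```text
t: 23.28
tcp_pos: [0.4993, -0.4355, 0.0995]
tool_rot: [-0.0, 1.0, 0.001, -0.001]
force: [-0.1, -0.3, 0.4]
finger_gap: 1.001
gripper_force: 0.0
t: 23.9
tcp_pos: [0.5007, -0.4378, 0.1025]
tool_rot: [-0.0, 1.0, -0.002, 0.001]
force: [-0.1, -0.9, 5.8]
finger_gap: 0.559
gripper_force: 25.7
```

The grip is at 47 mm, which suggests the pot is narrower near its top. I'll lift and carry it to ring 1.

```bash
python3 -m inch '[{"dx":0,"dy":0,"dz":-1,"wx":0,"wy":0,"wz":0},{"dx":0,"dy":0,"dz":-2.5,"wx":0,"wy":0,"wz":0},{"dx":0,"dy":0,"dz":-3.5,"wx":0,"wy":0,"wz":0},{"dx":0,"dy":0,"dz":-3.5,"wx":0,"wy":0,"wz":0},{"dx":0,"dy":0,"dz":-3.5,"wx":0,"wy":0,"wz":0},{"dx":0,"dy":0,"dz":0,"wx":0,"wy":0,"wz":0}]'; python3 -m inch '[{"dx":0,"dy":4,"dz":0,"wx":0,"wy":0,"wz":0},{"dx":0,"dy":5,"dz":0,"wx":0,"wy":0,"wz":0},{"dx":0,"dy":5.3,"dz":0,"wx":0,"wy":0,"wz":0},{"dx":0,"dy":5.3,"dz":0,"wx":0,"wy":0,"wz":0},{"dx":0,"dy":5.3,"dz":0,"wx":0,"wy":0,"wz":0},{"dx":0,"dy":5.3,"dz":0,"wx":0,"wy":0,"wz":0},{"dx":0,"dy":5.3,"dz":0,"wx":0,"wy":0,"wz":0},{"dx":0,"dy":5.3,"dz":0,"wx":0,"wy":0,"wz":0},{"dx":0,"dy":5,"dz":0,"wx":0,"wy":0,"wz":0},{"dx":0,"dy":5,"dz":0,"wx":0,"wy":0,"wz":0}]'
python3 -m inch '[{"dx":0.2,"dy":5,"dz":0,"wx":0,"wy":0,"wz":0},{"dx":0.3,"dy":4,"dz":0,"wx":0,"wy":0,"wz":0},{"dx":0.1,"dy":2.2,"dz":0,"wx":0,"wy":0,"wz":0},{"dx":0,"dy":0,"dz":3,"wx":0,"wy":0,"wz":0},{"dx":0,"dy":0,"dz":3,"wx":0,"wy":0,"wz":0},{"dx":0,"dy":0,"dz":1.5,"wx":0,"wy":0,"wz":0},{"dx":0,"dy":0,"dz":0,"wx":0,"wy":0,"wz":0},{"dx":0,"dy":0,"dz":0,"wx":0,"wy":0,"wz":0}]'; python3 chk.py s8
python3 - <<'E'
from h import *
im=cv2.imread('pics/s8.png');p=np.array(sense()['tcp_pos'])
u,v=proj('side',[p-[0,0,.08]])[0].astype(int);print(u,v)
J=cv2.resize(im[v-40:v+40,u-50:u+50],(800,600),interpolation=2)
th=np.linspace(0,2*np.pi,60)
for z,c in((p[2]-.0985,(0,255,0)),(p[2]-.0485,(0,0,255))):
    q=proj('side',np.c_[p[0]+.026*np.cos(th),p[1]+.026*np.sin(th),0*th+z])
    cv2.polylines(J,[np.int32((q+.4-[u-50,v-40])*[8,7.5])],True,c,1)
cv2.imwrite('pics/v8.png',J)
E
```

```text
t: 24.65
tcp_pos: [0.5009, -0.4375, 0.244]
tool_rot: [-0.0, 1.0, -0.002, 0.002]
force: [-0.8, 0.3, -0.9]
finger_gap: 0.553
gripper_force: 26.0
t: 25.9
tcp_pos: [0.4985, 0.0731, 0.2392]
tool_rot: [0.0, 1.0, 0.0, -0.002]
force: [0.1, -0.6, -0.9]
finger_gap: 0.554
gripper_force: 26.0
t: 26.9
tcp_pos: [0.4943, 0.1833, 0.1659]
tool_rot: [0.0, 1.0, 0.0, 0.0]
force: [0.1, 0.1, -0.3]
finger_gap: 0.552
gripper_force: 26.0
pot1 0.8; pot2 37.3; place1 40.0; place3 0.7; 26.95 [0.4944 0.1833 0.1662] 0.553
270 208
```

View pics/v8.png

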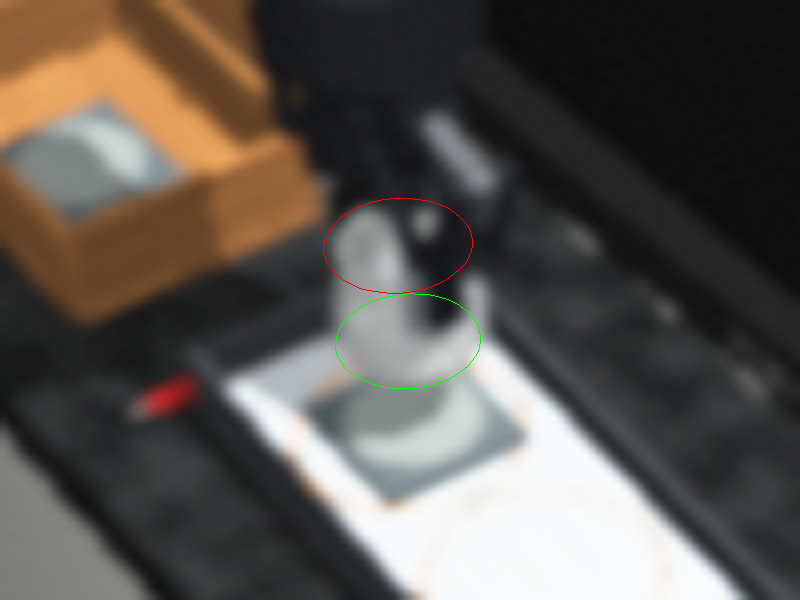

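The pot hangs upright over its coaster, and the foot outline matches at about (408,342). Now I'll lower it.

```bash
python3 -m inch '[{"dx":0.05,"dy":0,"dz":2,"wx":0,"wy":0,"wz":0},{"dx":0,"dy":0,"dz":1.2,"wx":0,"wy":0,"wz":0},{"dx":0,"dy":0,"dz":0.5,"wx":0,"wy":0,"wz":0},{"dx":0,"dy":0,"dz":0,"wx":0,"wy":0,"wz":0},{"dx":0,"dy":0,"dz":0,"wx":0,"wy":0,"wz":0}]'|egrep 'pos|^force'; for i in 1 2 3; do python3 -m inch '[{"dx":0,"dy":0,"dz":0.2,"wx":0,"wy":0,"wz":0},{"dx":0,"dy":0,"dz":0,"wx":0,"wy":0,"wz":0}]'|egrep 'pos|^force'; done
```

```text
tcp_pos: [0.4936, 0.1834, 0.1289]
force: [0.1, -0.6, -0.3]
tcp_pos: [0.4933, 0.1834, 0.1265]
force: [-0.3, -0.6, -1.8]
tcp_pos: [0.4933, 0.1834, 0.1245]
force: [-0.3, 0.5, 2.0]
tcp_pos: [0.4933, 0.1835, 0.1243]
force: [-2.8, 0.3, 15.9]
```

```bash
python3 -m inch '[{"dx":0,"dy":0,"dz":-0.2,"wx":0,"wy":0,"wz":0},{"dx":0,"dy":0,"dz":0,"wx":0,"wy":0,"wz":0}]'|egrep '^force'; python3 -m inch '[{"dx":0,"dy":0,"dz":0,"wx":0,"wy":0,"wz":0},{"dx":0,"dy":0,"dz":0,"wx":0,"wy":0,"wz":0},{"dx":0,"dy":0,"dz":0,"wx":0,"wy":0,"wz":0},{"dx":0,"dy":0,"dz":-2,"wx":0,"wy":0,"wz":0},{"dx":0,"dy":0,"dz":-4,"wx":0,"wy":0,"wz":0},{"dx":0,"dy":0,"dz":-5,"wx":0,"wy":0,"wz":0},{"dx":0,"dy":-5,"dz":0,"wx":0,"wy":0,"wz":0},{"dx":0,"dy":-5.5,"dz":0,"wx":0,"wy":0,"wz":0},{"dx":0,"dy":-5.5,"dz":0,"wx":0,"wy":0,"wz":0},{"dx":0,"dy":-5.5,"dz":0,"wx":0,"wy":0,"wz":0}]' 0.95 25; python3 -m inch '[{"dx":0.2,"dy":-5.5,"dz":0,"wx":0,"wy":0,"wz":0},{"dx":0.3,"dy":-5.5,"dz":0,"wx":0,"wy":0,"wz":0},{"dx":0.2,"dy":-5.5,"dz":1,"wx":0,"wy":0,"wz":0},{"dx":0.2,"dy":-3,"dz":2,"wx":0,"wy":0,"wz":0},{"dx":0,"dy":0,"dz":0,"wx":0,"wy":0,"wz":0}]';python3 chk.py s9
python3 - <<'E'
from h import *
# fit pot on coaster: overlay error by bounding box of diff vs s6
a=cv2.imread('pics/s9.png').astype(int);r=cv2.imread('pics/s6.png').astype(int)
u,v=proj('side',[(.4945,.1828,.05)])[0].astype(int)
d=(np.abs(a-r).max(2)>14)[v-30:v+30,u-30:u+30]
print(u,v,'cols',np.where(d.sum(0)>2)[0][[0,-1]]+u-30,'rows',np.where(d.sum(1)>2)[0][[0,-1]]+v-30)
th=np.linspace(0,2*np.pi,90);c=np.cos(th);s=np.sin(th)
q=np.r_[proj('side',np.c_[.4945+.026*c,.1828+.026*s,0*c+.026]),proj('side',np.c_[.4945+.026*c,.1828+.026*s,0*c+.076])];print(q.min(0),q.max(0))
E
```

```text
force: [-0.6, 0.4, 3.5]
t: 29.82
tcp_pos: [0.4932, -0.0333, 0.2345]
tool_rot: [-0.0, 1.0, -0.0, 0.0]
force: [0.3, 0.6, 0.6]
finger_gap: 0.951
gripper_force: 0.0
t: 30.45
tcp_pos: [0.4836, -0.2286, 0.2031]
tool_rot: [0.002, 1.0, 0.001, -0.001]
force: [-0.4, -0.2, -0.3]
finger_gap: 0.951
gripper_force: 0.0
pot1 0.5; pot2 37.3; place1 22.7; place3 20.3; 30.5 [ 0.4837 -0.2271  0.2037] 0.949
271 217 cols [241 300] rows [187 229]
[261.44050339 204.81733002] [280.61686093 229.71486426]
```

```bash
python3 -m inch '[{"dx":0.1,"dy":-4.8,"dz":0,"wx":0,"wy":0,"wz":0},{"dx":0,"dy":-4.8,"dz":0,"wx":0,"wy":0,"wz":0},{"dx":0,"dy":0,"dz":3,"wx":0,"wy":0,"wz":0},{"dx":0,"dy":0,"dz":3,"wx":0,"wy":0,"wz":0},{"dx":0,"dy":0,"dz":3,"wx":0,"wy":0,"wz":0},{"dx":0,"dy":0,"dz":1.3,"wx":0,"wy":0,"wz":0},{"dx":0,"dy":0,"dz":0,"wx":0,"wy":0,"wz":0},{"dx":0,"dy":0,"dz":0,"wx":0,"wy":0,"wz":0}]' 1; python3 -m inch '[{"dx":0,"dy":0,"dz":0,"wx":0,"wy":0,"wz":0},{"dx":0,"dy":0,"dz":0,"wx":0,"wy":0,"wz":0},{"dx":0,"dy":0,"dz":0,"wx":0,"wy":0,"wz":0},{"dx":0,"dy":0,"dz":0,"wx":0,"wy":0,"wz":0},{"dx":0,"dy":0,"dz":0,"wx":0,"wy":0,"wz":0}]' 0.4 25
```

```text
t: 31.5
tcp_pos: [0.4841, -0.3227, 0.1026]
tool_rot: [-0.0, 1.0, -0.001, 0.001]
force: [-0.3, 0.2, 0.7]
finger_gap: 1.002
gripper_force: 0.0
t: 32.12
tcp_pos: [0.4838, -0.3233, 0.1027]
tool_rot: [-0.0, 1.0, -0.001, 0.001]
force: [-0.0, 0.4, 5.0]
finger_gap: 0.55
gripper_force: 25.3
```

```bash
python3 -m inch '[{"dx":0,"dy":0,"dz":-1,"wx":0,"wy":0,"wz":0},{"dx":0,"dy":0,"dz":-2.5,"wx":0,"wy":0,"wz":0},{"dx":0,"dy":0,"dz":-3.5,"wx":0,"wy":0,"wz":0},{"dx":0,"dy":0,"dz":-3.5,"wx":0,"wy":0,"wz":0},{"dx":0,"dy":0,"dz":-3.5,"wx":0,"wy":0,"wz":0},{"dx":0,"dy":0,"dz":0,"wx":0,"wy":0,"wz":0}]'|egrep 'pos|gap'; python3 -m inch '[{"dx":0,"dy":4,"dz":0,"wx":0,"wy":0,"wz":0},{"dx":0,"dy":5,"dz":0,"wx":0,"wy":0,"wz":0},{"dx":0,"dy":5.2,"dz":0,"wx":0,"wy":0,"wz":0},{"dx":-0.1,"dy":5,"dz":0,"wx":0,"wy":0,"wz":0},{"dx":-0.1,"dy":5,"dz":0,"wx":0,"wy":0,"wz":0},{"dx":-0.2,"dy":5,"dz":0,"wx":0,"wy":0,"wz":0},{"dx":0,"dy":3,"dz":0,"wx":0,"wy":0,"wz":0},{"dx":0,"dy":0,"dz":3,"wx":0,"wy":0,"wz":0},{"dx":0,"dy":0,"dz":0,"wx":0,"wy":0,"wz":0},{"dx":0,"dy":0,"dz":0,"wx":0,"wy":0,"wz":0}]'; python3 chk.py s10
python3 - <<'E'
from h import *
im=cv2.imread('pics/s10.png')
cv2.imwrite('pics/x.png',im)
a=im.astype(int);r=cv2.imread('pics/s6.png').astype(int)
u,v=proj('side',[(.4945,.1828,.05)])[0].astype(int)
d=(np.abs(a-r).max(2)>14)[v-30:v+30,u-30:u+30]
print('cols',np.where(d.sum(0)>2)[0][[0,-1]]+u-30,'rows',np.where(d.sum(1)>2)[0][[0,-1]]+v-30)
E
```

```text
tcp_pos: [0.4844, -0.3235, 0.2446]
finger_gap: 0.543
t: 34.12
tcp_pos: [0.4872, -0.0009, 0.2113]
tool_rot: [0.0, 1.0, 0.0, -0.0]
force: [-0.1, -0.6, -1.1]
finger_gap: 0.547
gripper_force: 26.2
pot1 30.6; pot2 37.3; place1 33.3; place3 20.0; 34.175 [ 0.4876 -0.0011  0.2117] 0.546
cols [241 300] rows [187 246]
```

```bash
python3 -m inch '[{"dx":0,"dy":0,"dz":3,"wx":0,"wy":0,"wz":0},{"dx":0,"dy":0,"dz":3,"wx":0,"wy":0,"wz":0},{"dx":0,"dy":0,"dz":1.5,"wx":0,"wy":0,"wz":0},{"dx":0,"dy":0,"dz":0.7,"wx":0,"wy":0,"wz":0},{"dx":0,"dy":0,"dz":0,"wx":0,"wy":0,"wz":0},{"dx":0,"dy":0,"dz":0,"wx":0,"wy":0,"wz":0}]'|egrep 'pos|^force'; for i in 1 2; do python3 -m inch '[{"dx":0,"dy":0,"dz":0.2,"wx":0,"wy":0,"wz":0},{"dx":0,"dy":0,"dz":0,"wx":0,"wy":0,"wz":0}]'|egrep 'pos|^force'; done
```

```text
tcp_pos: [0.4879, -0.0008, 0.1302]
force: [-0.6, 0.3, -0.9]
tcp_pos: [0.4874, -0.0006, 0.1277]
force: [-0.3, -1.3, -1.1]
tcp_pos: [0.4873, -0.0006, 0.1253]
force: [0.6, 0.1, -0.6]
```

```bash
python3 -m inch '[{"dx":0,"dy":0,"dz":0.12,"wx":0,"wy":0,"wz":0},{"dx":0,"dy":0,"dz":0,"wx":0,"wy":0,"wz":0}]'|egrep 'pos|^force'; python3 -m inch '[{"dx":0,"dy":0,"dz":0,"wx":0,"wy":0,"wz":0},{"dx":0,"dy":0,"dz":0,"wx":0,"wy":0,"wz":0},{"dx":0,"dy":0,"dz":0,"wx":0,"wy":0,"wz":0},{"dx":0,"dy":0,"dz":-2,"wx":0,"wy":0,"wz":0},{"dx":0,"dy":0,"dz":-4,"wx":0,"wy":0,"wz":0},{"dx":0,"dy":0,"dz":-5,"wx":0,"wy":0,"wz":0},{"dx":2,"dy":0,"dz":-5,"wx":0,"wy":0,"wz":0},{"dx":3,"dy":5,"dz":-1.5,"wx":0,"wy":0,"wz":0},{"dx":0,"dy":5.5,"dz":0,"wx":0,"wy":0,"wz":0},{"dx":0,"dy":5.5,"dz":0,"wx":0,"wy":0,"wz":0}]' 0.95 25; python3 -m inch '[{"dx":0,"dy":5.5,"dz":0,"wx":0,"wy":0,"wz":0},{"dx":0,"dy":5.5,"dz":0,"wx":0,"wy":-7.5,"wz":0},{"dx":0,"dy":5.5,"dz":0,"wx":0,"wy":-7.5,"wz":0},{"dx":0,"dy":5,"dz":0,"wx":0,"wy":-7.5,"wz":0},{"dx":0,"dy":2.5,"dz":0,"wx":0,"wy":-7.5,"wz":0},{"dx":0,"dy":0,"dz":0,"wx":0,"wy":0,"wz":0},{"dx":0,"dy":0,"dz":0,"wx":0,"wy":0,"wz":0}]' 0.75
python3 - <<'E'
from h import *
from scipy.spatial.transform import Rotation as R
s=sense();r=R.from_quat(s['tool_rot'])
for t in((.5126,.4006,.300),(.5529,.4006,.2308)): print(r.inv().apply(np.array(t)-s['tcp_pos'])*100)
a=snap('top','t11');b=snap('side','s11')
o=np.zeros((600,800,3),np.uint8)
o[:,:400]=cv2.resize(b[160:310,240:340],(400,600),interpolation=2)[:,:,::-1]
o[:,400:]=cv2.resize(a[200:350,210:310],(400,600),interpolation=2)[:,:,::-1]
cv2.imwrite('pics/v9.png',o)
E
```

```text
tcp_pos: [0.4873, -0.0006, 0.1247]
force: [-1.0, 0.3, 4.7]
t: 36.92
tcp_pos: [0.437, 0.1606, 0.2999]
tool_rot: [0.001, 1.0, 0.0, 0.001]
force: [0.9, -0.7, -0.2]
finger_gap: 0.95
gripper_force: 0.0
t: 37.8
tcp_pos: [0.4371, 0.3988, 0.2989]
tool_rot: [0.0, 0.966, -0.001, 0.258]
force: [0.5, -0.7, -0.5]
finger_gap: 0.753
gripper_force: 0.0
[-6.5959263   0.18321036  3.66969831]
[-6.64140839  0.19120084 11.67751746]
```

```bash
python3 -m inch '[{"dx":-3.3,"dy":0.1,"dz":1.8,"wx":0,"wy":0,"wz":0},{"dx":-3.3,"dy":0.1,"dz":1.9,"wx":0,"wy":0,"wz":0},{"dx":0,"dy":0,"dz":2.5,"wx":0,"wy":0,"wz":0},{"dx":0,"dy":0,"dz":2.5,"wx":0,"wy":0,"wz":0},{"dx":0,"dy":0,"dz":2,"wx":0,"wy":0,"wz":0},{"dx":0,"dy":0,"dz":1,"wx":0,"wy":0,"wz":0},{"dx":0,"dy":0,"dz":0,"wx":0,"wy":0,"wz":0}]'; python3 -m inch '[{"dx":0,"dy":0,"dz":0,"wx":0,"wy":0,"wz":0},{"dx":0,"dy":0,"dz":0,"wx":0,"wy":0,"wz":0},{"dx":0,"dy":0,"dz":0,"wx":0,"wy":0,"wz":0},{"dx":0,"dy":0,"dz":0,"wx":0,"wy":0,"wz":0},{"dx":0,"dy":0,"dz":0,"wx":0,"wy":0,"wz":0},{"dx":0,"dy":0,"dz":0,"wx":0,"wy":0,"wz":0}]' 0.1 20
```

```text
t: 38.78
tcp_pos: [0.5532, 0.4009, 0.2303]
tool_rot: [0.0, 0.966, -0.0, 0.258]
force: [0.4, 0.5, 0.2]
finger_gap: 0.747
gripper_force: 0.0
t: 39.52
tcp_pos: [0.5535, 0.4015, 0.2318]
tool_rot: [-0.0, 0.966, 0.0, 0.26]
force: [0.1, -3.4, 5.5]
finger_gap: 0.347
gripper_force: 19.9
```

Run:
```python
import numpy as np
N=20;a=np.radians(np.linspace(101,-0.5,N+1)+2.1);th=np.radians(np.linspace(30,0,N+1))
P=np.c_[.544-.134*np.cos(a),.05+.134*np.sin(a)]
T=P-.054*np.c_[np.sin(th),-np.cos(th)]
for i in range(N):
    d=(T[i+1]-T[i])*100;zt=np.array([np.sin(th[i]),-np.cos(th[i])]);xt=np.array([-np.cos(th[i]),-np.sin(th[i])])
    print(i,'%.2f %.2f'%(d@xt,d@zt),end=' | ')
print(T[0],T[10],T[-1])
```

```text
0 0.76 -0.77 | 1 0.84 -0.66 | 2 0.91 -0.54 | 3 0.97 -0.42 | 4 1.01 -0.29 | 5 1.03 -0.16 | 6 1.04 -0.02 | 7 1.04 0.11 | 8 1.02 0.25 | 9 0.98 0.38 | 10 0.93 0.51 | 11 0.87 0.63 | 12 0.79 0.74 | 13 0.70 0.84 | 14 0.60 0.93 | 15 0.49 1.01 | 16 0.37 1.07 | 17 0.24 1.13 | 18 0.11 1.16 | 19 -0.02 1.18 | [0.54737128 0.22727815] [0.4481717  0.20825542] [0.41005224 0.1077415 ]
```

```bash
python3 -m inch '[{"dx":0.76,"dy":0,"dz":-0.77,"wx":0,"wy":1.5,"wz":0},{"dx":0.84,"dy":0,"dz":-0.66,"wx":0,"wy":1.5,"wz":0},{"dx":0.91,"dy":0,"dz":-0.54,"wx":0,"wy":1.5,"wz":0},{"dx":0.97,"dy":0,"dz":-0.42,"wx":0,"wy":1.5,"wz":0},{"dx":1.01,"dy":0,"dz":-0.29,"wx":0,"wy":1.5,"wz":0},{"dx":1.03,"dy":0,"dz":-0.16,"wx":0,"wy":1.5,"wz":0},{"dx":1.04,"dy":0,"dz":-0.02,"wx":0,"wy":1.5,"wz":0},{"dx":1.04,"dy":0,"dz":0.11,"wx":0,"wy":1.5,"wz":0},{"dx":1.02,"dy":0,"dz":0.25,"wx":0,"wy":1.5,"wz":0},{"dx":0.98,"dy":0,"dz":0.38,"wx":0,"wy":1.5,"wz":0}]' && python3 -m inch '[{"dx":0.93,"dy":0,"dz":0.51,"wx":0,"wy":1.5,"wz":0},{"dx":0.87,"dy":0,"dz":0.63,"wx":0,"wy":1.5,"wz":0},{"dx":0.79,"dy":0,"dz":0.74,"wx":0,"wy":1.5,"wz":0},{"dx":0.7,"dy":0,"dz":0.84,"wx":0,"wy":1.5,"wz":0},{"dx":0.6,"dy":0,"dz":0.93,"wx":0,"wy":1.5,"wz":0},{"dx":0.49,"dy":0,"dz":1.01,"wx":0,"wy":1.5,"wz":0},{"dx":0.37,"dy":0,"dz":1.07,"wx":0,"wy":1.5,"wz":0},{"dx":0.24,"dy":0,"dz":1.13,"wx":0,"wy":1.5,"wz":0},{"dx":0,"dy":0,"dz":0,"wx":0,"wy":0,"wz":0}]'
```

```text
t: 40.78
tcp_pos: [0.4526, 0.4011, 0.2116]
tool_rot: [-0.0, 0.992, -0.0, 0.129]
force: [0.4, -4.3, 3.4]
finger_gap: 0.348
gripper_force: 23.6
t: 41.9
tcp_pos: [0.4148, 0.4009, 0.133]
tool_rot: [0.0, 1.0, -0.001, 0.024]
force: [-2.5, -2.4, -1.6]
finger_gap: 0.343
gripper_force: 21.0
```

```bash
python3 -m inch '[{"dx":0.1,"dy":0,"dz":1.0,"wx":0,"wy":1.5,"wz":0},{"dx":0.1,"dy":0,"dz":0.9,"wx":0,"wy":1.5,"wz":0},{"dx":0,"dy":0,"dz":0,"wx":0,"wy":0,"wz":0}]'|egrep 'pos|^force'; for i in 1 2; do python3 -m inch '[{"dx":0,"dy":0,"dz":0.2,"wx":0,"wy":0,"wz":0},{"dx":0,"dy":0,"dz":0,"wx":0,"wy":0,"wz":0}]'|egrep 'pos|^force';done
```

```text
tcp_pos: [0.415, 0.4009, 0.115]
force: [1.0, -5.2, -1.3]
tcp_pos: [0.4149, 0.4009, 0.1143]
force: [-0.0, -7.6, 3.6]
tcp_pos: [0.4149, 0.4009, 0.1142]
force: [-1.8, -8.9, 14.3]
```

```bash
python3 -m inch '[{"dx":0,"dy":0,"dz":-0.2,"wx":0,"wy":0,"wz":0},{"dx":0,"dy":0,"dz":0,"wx":0,"wy":0,"wz":0},{"dx":0,"dy":0,"dz":0,"wx":0,"wy":0,"wz":0},{"dx":0,"dy":0,"dz":-4,"wx":0,"wy":0,"wz":0},{"dx":0,"dy":0,"dz":-5,"wx":0,"wy":0,"wz":0},{"dx":0,"dy":0,"dz":-5,"wx":0,"wy":0,"wz":0},{"dx":4,"dy":-5,"dz":0,"wx":0,"wy":0,"wz":0},{"dx":0,"dy":-5.5,"dz":0,"wx":0,"wy":0,"wz":0},{"dx":0,"dy":0,"dz":0,"wx":0,"wy":0,"wz":0}]' 0.6 25
python3 - <<'E'
from h import *
a=snap('top','t12');b=snap('side','s12')
s0=cv2.imread('pics/side0.png').astype(int)[:,:,::-1];u,v=proj('side',[(.415,.4,.055)])[0].astype(int)
print('lid side diff',np.abs(b[v-12:v+25,u-5:u+45].astype(int)-s0[v-12:v+25,u-5:u+45]).mean())
t0=cv2.imread('pics/top0.png').astype(int)[:,:,::-1]
print('top diff',np.abs(a[275:332,145:210].astype(int)-t0[275:332,145:210]).mean())
c=[]
for n,I,(x0,y0,x1,y1) in(('top',a,(335,245,360,270)),('side',b,(295,265,325,295))):
    J=I[y0:y1,x0:x1].astype(int);m=(J[...,0]>140)&(J[...,1]<70)&(J[...,2]<70)
    ys,xs=np.nonzero(m);c.append((xs.mean()+x0,ys.mean()+y0));print(n,c[-1],m.sum())
Pm=[];up=[]
for n,p in zip(('top','side'),c):
    K,D,r,t=cam(n);Pm.append(np.c_[cv2.Rodrigues(r)[0],t.ravel()]);up.append(cv2.undistortPoints(np.array([[p]]),K,D)[0,0])
X=cv2.triangulatePoints(Pm[0],Pm[1],up[0],up[1]).ravel();print(X[:3]/X[3])
for n,p in zip(('top','side'),c):print(px(n,*p,.0908))
E
```

```text
t: 43.9
tcp_pos: [0.3742, 0.2952, 0.2537]
tool_rot: [0.002, 1.0, -0.0, -0.001]
force: [1.2, 0.4, -0.1]
finger_gap: 0.6
gripper_force: 0.0
lid side diff 5.432072072072072
top diff 40.735762483130905
top (np.float64(346.54716981132077), np.float64(255.9056603773585)) 53
side (np.float64(308.0980392156863), np.float64(279.54901960784315)) 51
[ 0.43101003 -0.09532107  0.0936512 ]
[ 0.43357156 -0.0963947   0.0908    ]
[ 0.43023291 -0.0932764   0.0908    ]
```

```bash
python3 -m inch '[{"dx":-0.8,"dy":-5.5,"dz":0,"wx":0,"wy":0,"wz":0},{"dx":-0.8,"dy":-5.5,"dz":0,"wx":0,"wy":0,"wz":0},{"dx":-0.8,"dy":-5.6,"dz":0,"wx":0,"wy":0,"wz":0},{"dx":-0.8,"dy":-5.6,"dz":0,"wx":0,"wy":0,"wz":0},{"dx":-0.8,"dy":-5.6,"dz":0,"wx":0,"wy":0,"wz":0},{"dx":-0.9,"dy":-5.6,"dz":0,"wx":0,"wy":0,"wz":0},{"dx":-0.9,"dy":-5.6,"dz":0,"wx":0,"wy":0,"wz":1.2},{"dx":0,"dy":0,"dz":0,"wx":0,"wy":0,"wz":1.1},{"dx":0,"dy":0,"dz":0,"wx":0,"wy":0,"wz":0}]'
python3 - <<'E'
from h import *
a=snap('top','t13');b=snap('side','s13');c=cv2.imread('pics/s12.png')[:,:,::-1]
f=lambda I,x,y,w,h,W,H:cv2.resize(I[y:y+h,x:x+w],(W,H),interpolation=2)
o=np.zeros((600,800,3),np.uint8)
o[:300,:400]=f(a,140,225,120,90*1,400,300);o[:300,:400]=f(a,135,250,133,100,400,300)
o[300:,:400]=f(b,190,150,100,75,400,300)
o[:,400:]=f(c,240,190,80,120,400,600)
o[:,400:][0:300]=f(a,215,220,133,100,400,300)
o[300:,400:]=f(c,235,190,110,100*3//4+8,400,300)
cv2.imwrite('pics/v10.png',o[:,:,::-1])
t0=cv2.imread('pics/top0.png').astype(int)[:,:,::-1]
print('top diff',np.abs(a[275:332,145:210].astype(int)-t0[275:332,145:210]).mean())
E
```

```text
t: 45.12
tcp_pos: [0.4338, -0.0919, 0.2533]
tool_rot: [0.02, 1.0, 0.0, -0.0]
force: [-0.6, 0.1, 0.4]
finger_gap: 0.598
gripper_force: 0.0
top diff 2.9571749887539363
```

View pics/v10.png

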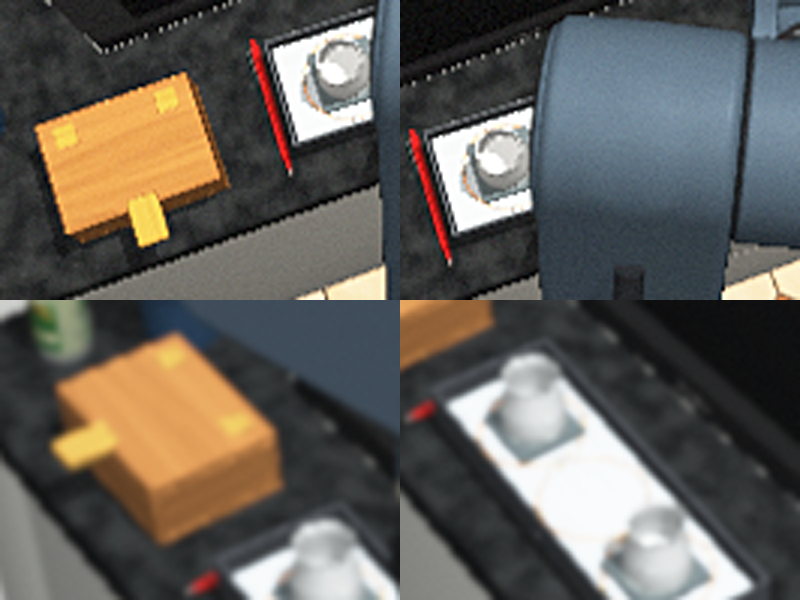

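The lid looks shut and both pots stand upright in the middle of their coasters. In the lower-right panel they are at about (532,425) and (652,570). I'll check the lid closure to sub-pixel accuracy before touching the lever.

Run:
```python
from h import *
g=lambda f:cv2.cvtColor(cv2.imread('pics/'+f),cv2.COLOR_BGR2GRAY).astype(np.float32)
for n,A,B in(('top','top0.png','t13.png'),('side','side0.png','s13.png')):
    A,B=g(A),g(B)
    for nm,p in(('tab',(.413,.4,.058)),('corner',(.434,.3245,.058))):
        u,v=proj(n,[p])[0].astype(int);s=np.s_[v-10:v+10,u-10:u+10]
        w=cv2.createHanningWindow((20,20),cv2.CV_32F);print(n,nm,cv2.phaseCorrelate(A[s],B[s],w))
    print('px per 5mm up',proj(n,[(.413,.4,.063)])-proj(n,[(.413,.4,.058)]))
```

```text
top tab ((-0.0023922831743359296, 0.05708940627834558), 0.9956400190293789)
top corner ((-0.026020443712182484, 0.265289831834572), 0.9379561400413513)
px per 5mm up [[-0.39043019 -0.23320091]]
side tab ((0.19413116444563094, 0.06816837914694496), 1.0278099384903907)
side corner ((0.03143231560348703, 0.06448982687449423), 1.0052292191982268)
px per 5mm up [[-0.25600641 -1.23562801]]
```

The lid is shut to within about 0.3 mm. Next I'll grip the ball.

```bash
python3 -m inch '[{"dx":0.2,"dy":-0.3,"dz":3,"wx":0,"wy":0,"wz":0},{"dx":0,"dy":0,"dz":3,"wx":0,"wy":0,"wz":0},{"dx":0,"dy":0,"dz":3,"wx":0,"wy":0,"wz":0},{"dx":0,"dy":0,"dz":1.4,"wx":0,"wy":0,"wz":0},{"dx":0,"dy":0,"dz":0,"wx":0,"wy":0,"wz":0},{"dx":0,"dy":0,"dz":0,"wx":0,"wy":0,"wz":0}]'; python3 -m inch '[{"dx":0,"dy":0,"dz":0,"wx":0,"wy":0,"wz":0},{"dx":0,"dy":0,"dz":0,"wx":0,"wy":0,"wz":0},{"dx":0,"dy":0,"dz":0,"wx":0,"wy":0,"wz":0},{"dx":0,"dy":0,"dz":0,"wx":0,"wy":0,"wz":0},{"dx":0,"dy":0,"dz":0,"wx":0,"wy":0,"wz":0},{"dx":0,"dy":0,"dz":0,"wx":0,"wy":0,"wz":0}]' 0.1 20
```

```text
t: 45.98
tcp_pos: [0.4316, -0.0946, 0.1502]
tool_rot: [0.019, 1.0, -0.0, 0.0]
force: [-0.1, 0.8, 0.2]
finger_gap: 0.602
gripper_force: 0.0
t: 46.72
tcp_pos: [0.4308, -0.0954, 0.1498]
tool_rot: [0.02, 1.0, 0.0, -0.0]
force: [-2.3, -0.7, 4.5]
finger_gap: 0.28
gripper_force: 19.7
```

```bash
python3 -m inch '[{"dx":-0.72,"dy":0,"dz":-0.55,"wx":0,"wy":0,"wz":0},{"dx":-0.77,"dy":0,"dz":-0.47,"wx":0,"wy":0,"wz":0},{"dx":-0.81,"dy":0,"dz":-0.39,"wx":0,"wy":0,"wz":0},{"dx":-0.84,"dy":0,"dz":-0.31,"wx":0,"wy":0,"wz":0},{"dx":-0.87,"dy":0,"dz":-0.22,"wx":0,"wy":0,"wz":0},{"dx":-0.89,"dy":0,"dz":-0.14,"wx":0,"wy":0,"wz":0},{"dx":-0.9,"dy":0,"dz":-0.04,"wx":0,"wy":0,"wz":0},{"dx":0,"dy":0,"dz":0,"wx":0,"wy":0,"wz":0},{"dx":0,"dy":0,"dz":0,"wx":0,"wy":0,"wz":0}]'
```

```text
t: 47.85
tcp_pos: [0.4893, -0.0975, 0.171]
tool_rot: [0.02, 1.0, 0.0, 0.0]
force: [0.4, 2.9, -2.1]
finger_gap: 0.285
gripper_force: 20.2
```

```bash
python3 -m inch '[{"dx":0,"dy":0,"dz":0,"wx":0,"wy":0,"wz":0},{"dx":0,"dy":0,"dz":0,"wx":0,"wy":0,"wz":0},{"dx":0,"dy":0,"dz":-3,"wx":0,"wy":0,"wz":0},{"dx":0,"dy":0,"dz":-4,"wx":0,"wy":0,"wz":0},{"dx":0,"dy":0,"dz":-5,"wx":0,"wy":0,"wz":0},{"dx":4,"dy":5,"dz":0,"wx":0,"wy":0,"wz":0},{"dx":4,"dy":5.5,"dz":0,"wx":0,"wy":0,"wz":0},{"dx":3,"dy":5.5,"dz":0,"wx":0,"wy":0,"wz":0},{"dx":0,"dy":5.5,"dz":0,"wx":0,"wy":0,"wz":0},{"dx":0,"dy":5.5,"dz":0,"wx":0,"wy":0,"wz":0}]' 0.6 25; python3 -m inch '[{"dx":0,"dy":5.5,"dz":0,"wx":0,"wy":0,"wz":0},{"dx":0,"dy":5.5,"dz":0,"wx":0,"wy":0,"wz":0},{"dx":0,"dy":5.5,"dz":0,"wx":0,"wy":0,"wz":0},{"dx":0,"dy":0,"dz":0,"wx":0,"wy":0,"wz":0},{"dx":0,"dy":0,"dz":0,"wx":0,"wy":0,"wz":0}]'
python3 - <<'E'
from h import *
a=snap('top','t14');b=snap('side','s14');c=[]
for n,I,w in(('top',a,16),('side',b,14)):
    u,v=proj(n,[(.489,-.0975,.112)])[0].astype(int)
    J=I[v-w:v+w,u-w:u+w].astype(int);m=((J[...,0]>140)&(J[...,1]<70)&(J[...,2]<70)).astype(np.uint8)
    k,L,st,ce=cv2.connectedComponentsWithStats(m)
    i=1+st[1:,4].argmax();c.append(ce[i]+[u-w,v-w]);print(n,c[-1],st[i])
Pm=[];up=[]
for n,p in zip(('top','side'),c):
    K,D,r,t=cam(n);Pm.append(np.c_[cv2.Rodrigues(r)[0],t.ravel()]);up.append(cv2.undistortPoints(np.array([[p]]),K,D)[0,0]);print(px(n,*p,.112))
X=cv2.triangulatePoints(Pm[0],Pm[1],up[0],up[1]).ravel();print(X[:3]/X[3])
# pot stability vs s12
r=cv2.imread('pics/s12.png')[:,:,::-1].astype(int)
for p in((.4945,.1828,.05),(.487,-.0012,.05)):
    u,v=proj('side',[p])[0].astype(int);print(np.abs(b[v-12:v+13,u-12:u+13].astype(int)-r[v-12:v+13,u-12:u+13]).mean())
E
```

```text
t: 49.1
tcp_pos: [0.3941, 0.1719, 0.2916]
tool_rot: [0.02, 1.0, -0.0, 0.001]
force: [1.4, -0.4, -0.0]
finger_gap: 0.595
gripper_force: 0.0
t: 49.72
tcp_pos: [0.4003, 0.335, 0.2908]
tool_rot: [0.02, 1.0, -0.0, -0.0]
force: [0.2, -0.3, 0.3]
finger_gap: 0.605
gripper_force: 0.0
top [340.43636364 236.38181818] [13 12  9  9 55]
side [327.203125 264.359375] [ 9 10  9 10 64]
[ 0.48865612 -0.09792127  0.112     ]
[ 0.48748881 -0.09610017  0.112     ]
[ 0.48740707 -0.0973542   0.11379426]
0.4896
33.00586666666667
```

The lever ended at about 0.68–0.7 rad. The picture patch around the right pot has changed a lot, so it may have been knocked. I'll check that numerically.

Run:
```python
from h import *
g=lambda f:cv2.imread('pics/'+f).astype(int)
b=g('s14.png');r=g('s12.png');e=g('s6.png')
u,v=proj('side',[(.487,-.0012,.05)])[0].astype(int);print(u,v)
for nm,A,B in(('14-12',b,r),('14-empty',b,e),('12-empty',r,e)):
    d=np.abs(A-B).max(2)[v-36:v+36,u-36:u+60]
    print(nm);print(cv2.resize(d.astype(np.float32),(24,18),interpolation=cv2.INTER_AREA).astype(int))
print([proj('side',[p])[0].round() for p in((.487,-.0012,.026),(.487,-.0012,.076))])
```

```text
305 257
14-12
[[  0   0   0   1   0   0   1   1   0   1   0   1   0   1   1   1   1   1
    1   1   0   0   1   0]
 [  0   0   0   0   0   0   1   1   0   1   1   0   1   1   1   1   1   1
    1   1   1   1   1   1]
 [  0   1   0   0   0   0   0   1   1   0   0   1   1   1   1   1   1   1
    0   1   1   1   0   0]
 [  0   0   0   0   0   0   0   0   0   1   0   0   1   1   1   0   1   1
    1   0   1   1   1   1]
 [  0   0   0   0   0   0   0   0   0   1   0   1   1   1   1   0   1   1
    1   1   1   1   1   0]
 [  0   0   0   0   0   0   0   0   0   1   2   1   1   1   1   1   1   1
    1   1   1   1   1   1]
 [  0   0   0   0   0   0   3   4  24  40  41   4   1   0   1   1   0   1
    1   1   1   1   1   1]
 [  1   0   0   0   2  32  53  33  39  78  95  16   1   1   0   1   1   1
    1   0   1   1   1   1]
 [  1   0   0   0   9  57  48  37  69  46  44  15   0   0   1   1   1   1
    0   0   1   0   1   1]
 [  1   1   1  22  69  49  94  59  22  18  24  13   0   7  45  12   1   0
    1   1   1   1   1   1]
 [  1   1   1  27  90  50 101  60  17  20  15   8   1  96 164 121   2   1
  
[... 3263 characters left out ...]
0 75 52 21 15 23 13  0  0  1  1  1  1  1  1  1  1  1  1]
 [ 1  1  1  1  0 12 50 49 12 15 14  8  0  0  1  1  0  1  1  0  1  1  1  1]
 [ 1  1  1  1  1  1 11 45 26 10  8  6  1  0  0  0  1  1  0  1  1  1  0  1]
 [ 0  0  1  1  1  0  0  5 18 11  3  0  0  0  0  1  1  0  1  1  1  1  1  0]
 [ 1  0  1  0  1  0  0  0  1  1  1  0  0  1  1  1  0  1  1  1  1  1  0  1]
 [ 1  0  0  1  0  1  0  0  0  1  1  1  0  1  0  0  1  1  1  1  1  1  1  1]
 [ 0  1  1  0  1  1  1  0  1  1  1  1  1  1  1  1  1  1  1  0  0  1  1  1]
 [ 1  1  1  1  1  1  1  1  1  0  1  0  0  0  0  0  0  0  1  1  1  1  1  0]
 [ 1  1  1  1  0  1  1  1  1  1  1  1  1  0  1  1  1  1  1  1  1  1  1  0]]
[array([306., 263.]), array([306., 251.])]
```

The right pot has shifted by about 10 px in the side view, while the coaster is unmoved. I'll work out when it happened and where the pot is now.

Run:
```python
from h import *
g=lambda f:cv2.imread('pics/'+f)
r,e=g('s12.png'),g('s6.png')
c3=np.array([.487,-.0012])
u,v=proj('side',[(*c3,.05)])[0].astype(int)
for f in('s13.png','s14.png'):
    im=g(f)
    # template: pot1 & pot3 from s12
    for nm,(x,y) in(('tpl3',(.487,-.0012)),('tpl1',(.4945,.1828))):
        q=proj('side',[(x,y,.052)])[0];a,b=np.round(q).astype(int)
        T=r[b-13:b+12,a-7:a+13]
        S=im[v-45:v+45,u-45:u+45];m=cv2.matchTemplate(S,T,cv2.TM_CCOEFF_NORMED);_,mx,_,l=cv2.minMaxLoc(m)
        p=np.array([l[0]+7+u-45,l[1]+13+v-45])+(q-[a,b])
        print(f,nm,mx,p,[px('side',*p,z).round(4) for z in(.052,.044)])
t=g('t14.png');u2,v2=proj('top',[(*c3,.05)])[0].astype(int);print(u2,v2)
d=np.abs(t.astype(int)-g('t6.png')).max(2)[v2-32:v2+32,u2-32:u2+32]
print(cv2.resize(d.astype(np.float32),(16,16),interpolation=cv2.INTER_AREA).astype(int))
print(proj('side',[(*c3,.052)]),np.abs(t.astype(int)-g('top0.png')).max(2)[150:220:10,350:480:10].mean())
```

```text
s13.png tpl3 0.703382134437561 [332.68615076 248.97135087] [array([ 0.5631, -0.0214,  0.052 ]), array([ 0.5675, -0.0158,  0.044 ])]
s13.png tpl1 0.7404312491416931 [285.1289554  239.02578843] [array([0.479 , 0.0865, 0.052 ]), array([0.4827, 0.0929, 0.044 ])]
s14.png tpl3 0.8128291964530945 [290.68615076 240.97135087] [array([0.4873, 0.0712, 0.052 ]), array([0.4911, 0.0775, 0.044 ])]
s14.png tpl1 0.8483513593673706 [290.1289554  238.02578843] [array([0.4923, 0.0814, 0.052 ]), array([0.4962, 0.0877, 0.044 ])]
308 254
[[  6   5   5   4   5   5   5   5   5   5   5   5   5   5   6   5]
 [  4   5   4   5   5   5   6   5   4   6   5   4   5   4   4   4]
 [  6   5   5   3   5   4   4   4   5   4   5   4   5   4   4  27]
 [  4   5   4   5   6   6   5   5   3   5   2   4   4   5   6 131]
 [  5   5   4   4   4   7   4   3   1   1   0   1   6   4   5  62]
 [  5   4   5   4   2   2   0   0   1   3   0   0   3   6   5  16]
 [  4   2   1   0   0   1   1   2   3   3   1   0   2  22  19  36]
 [  0   0   0   0   0   4   4  10  27   8   2  15  41  15  15  38]
 [  0   0   0   0   0   3  12  59  46  64   5  26  69  14   5  48]
 [  1   0   0   0   1   2  29  18  11  14  18   3   1   2   5   8]
 [ 15   0   0   0   1  41  37  59  35  50  35   1   0   1  18   8]
 [123   2   0   0  27  66  52  67 112  99  37   1   3   6  11   5]
 [153  86   1   0  20  64  66  95  73  41   5   6   6  19  23  10]
 [144 160  27   0   1  34  29  10   6   6   5   5   5  10  15   5]
 [143 149  81   4   6   5   4   4   4   6   6   7   5   5   5   6]
 [ 94  87  76  12   5   4   4   5   5   5   6   5   5   5   4   3]]
[[305.68615076 256.97135087]] 8.912087912087912
```

Run:
```python
from h import *
g=lambda f:cv2.imread('pics/'+f).astype(int)
b,r,e=g('s14.png'),g('s12.png'),g('s6.png')
U,V=np.meshgrid(np.arange(640),np.arange(480))
reg=(U>272)&(U<321)&(V>240)&(V<280)
def mk(A):
    m=(np.abs(A-e).max(2)>10)&reg&~((U>=301)&(V>=270))&~((U>=313)&(V>262))
    k,L,st,ce=cv2.connectedComponentsWithStats(m.astype(np.uint8));i=1+st[1:,4].argmax();return st[i],ce[i]
A,B=mk(r),mk(b);print(A,B)
q0=proj('side',[(.487,-.0012,.051)])[0]
for sh in(B[1]-A[1],B[0][:2]-A[0][:2],B[0][:2]+B[0][2:4]-A[0][:2]-A[0][2:4]):print('side shift',sh,px('side',*(q0+sh),.051))
# top: pot1-at-ring1 mask in t14 as reference vs pot3 mask
t,te=g('t14.png'),g('t6.png');q1=proj('top',[(.487,-.0012,.051)])[0]
m=((np.abs(t-te).max(2)>20)&(U>286)&(U<322)&(V>246)&(V<285)).astype(np.uint8)
k,L,st,ce=cv2.connectedComponentsWithStats(m);i=1+st[1:,4].argmax();print(st[i],ce[i])
th=np.linspace(0,6.28,60)
for x,y in((.462,.005),(.462,-.005),(.467,0),(.457,.0)):
    q=np.r_[tuple(proj('top',np.c_[x+.026*np.cos(th),y+.026*np.sin(th),0*th+z]) for z in(.026,.076))];print((x,y),q.min(0).round(1),q.max(0).round(1))
```

```text
(array([290, 245,  26,  26, 415], dtype=int32), array([303.23373494, 257.25783133])) (array([281, 248,  25,  28, 413], dtype=int32), array([294.23486683, 260.53268765]))
side shift [-8.99886811  3.27485633] [0.46088065 0.00364171 0.051     ]
side shift [-9  3] [0.46142712 0.0044398  0.051     ]
side shift [-10   5] [4.55291805e-01 2.46873005e-04 5.10000000e-02]
[294 252  25  25 305] [305.80983607 265.31147541]
(0.462, 0.005) [301.  251.5] [318.9 272.9]
(0.462, -0.005) [304.2 250.4] [322.2 271.7]
(0.467, 0) [302.  249.4] [319.9 270.8]
(0.457, 0.0) [303.2 252.5] [321.2 273.9]
```

Run:
```python
from h import *
g=lambda f:cv2.imread('pics/'+f).astype(int)
for n in('s13.png','t13.png'):
    I=g(n);R={'s13.png':(g('s14.png'),g('s12.png')),'t13.png':(g('t14.png'),g('t6.png'))}[n]
    w=np.s_[240:276,276:320] if n[0]=='s' else np.s_[240:280,286:326]
    for k in R: print(n,cv2.resize(np.abs(I-k).max(2)[w].astype(np.float32),(11,9),interpolation=cv2.INTER_AREA).astype(int).tolist())
```

```text
s13.png [[0, 0, 0, 0, 2, 153, 227, 183, 44, 27, 11], [0, 0, 0, 0, 0, 125, 194, 116, 148, 30, 32], [0, 0, 0, 11, 36, 41, 49, 75, 169, 155, 44], [1, 0, 1, 50, 52, 39, 59, 49, 114, 218, 151], [6, 8, 37, 56, 62, 72, 34, 31, 49, 179, 175], [1, 15, 80, 61, 97, 76, 26, 12, 40, 123, 70], [8, 1, 39, 63, 67, 75, 34, 14, 9, 18, 2], [25, 6, 2, 43, 51, 56, 35, 13, 7, 2, 1], [25, 12, 1, 3, 41, 18, 5, 27, 50, 4, 1]]
s13.png [[0, 0, 0, 0, 2, 153, 227, 183, 43, 27, 11], [0, 0, 0, 0, 0, 126, 185, 96, 122, 31, 32], [0, 0, 0, 0, 0, 22, 20, 2, 74, 123, 44], [1, 0, 0, 0, 0, 1, 1, 1, 60, 191, 151], [6, 4, 0, 0, 1, 1, 1, 1, 60, 174, 174], [1, 9, 2, 1, 1, 1, 1, 1, 45, 130, 70], [8, 2, 5, 1, 1, 1, 1, 1, 3, 9, 1], [26, 7, 1, 1, 0, 1, 1, 1, 1, 1, 1], [25, 12, 1, 1, 1, 0, 1, 3, 1, 0, 0]]
t13.png [[71, 84, 84, 104, 132, 127, 145, 136, 144, 146, 96], [115, 128, 136, 137, 125, 105, 84, 48, 99, 138, 121], [137, 135, 122, 51, 61, 106, 103, 108, 65, 130, 108], [135, 132, 128, 40, 88, 63, 81, 67, 85, 88, 65], [137, 136, 133, 91, 69, 96, 99, 98, 64, 48, 122], [139, 139, 132, 88, 52, 130, 116, 102, 67, 102, 137], [148, 148, 102, 84, 54, 40, 60, 47, 73, 111, 100], [155, 155, 134, 85, 74, 58, 59, 77, 101, 98, 84], [155, 122, 104, 74, 83, 88, 80, 84, 82, 75, 67]]
t13.png [[72, 84, 85, 104, 132, 127, 145, 136, 144, 146, 96], [114, 128, 136, 137, 124, 106, 84, 48, 99, 138, 121], [137, 135, 122, 51, 62, 105, 110, 106, 65, 130, 133], [134, 132, 128, 40, 95, 103, 103, 105, 91, 89, 122], [137, 136, 133, 89, 81, 105, 105, 106, 76, 47, 125], [139, 139, 136, 129, 43, 67, 80, 74, 75, 102, 137], [148, 147, 143, 145, 94, 83, 119, 139, 120, 109, 99], [155, 154, 155, 152, 135, 117, 98, 88, 102, 98, 83], [154, 123, 102, 85, 87, 88, 79, 84, 81, 76, 67]]
```

At t=45.1 the pot was still in place, so it was knocked from outside around the time the lever was set. To keep the order right, I'll turn the lever back to off, re-centre the pot at about (0.460,0.003), then set half heat again.

```bash
python3 -m inch '[{"dx":-1.3,"dy":-5.3,"dz":0,"wx":0,"wy":0,"wz":0},{"dx":-1.3,"dy":-5.3,"dz":0,"wx":0,"wy":0,"wz":0},{"dx":-1.3,"dy":-5.4,"dz":0,"wx":0,"wy":0,"wz":0},{"dx":-1.3,"dy":-5.4,"dz":0,"wx":0,"wy":0,"wz":0},{"dx":-1.3,"dy":-5.4,"dz":0,"wx":0,"wy":0,"wz":0},{"dx":-1.3,"dy":-5.4,"dz":0,"wx":0,"wy":0,"wz":0},{"dx":-1.4,"dy":-5.4,"dz":0,"wx":0,"wy":0,"wz":0},{"dx":-1.4,"dy":-5.3,"dz":0,"wx":0,"wy":0,"wz":0},{"dx":0,"dy":0,"dz":0,"wx":0,"wy":0,"wz":0},{"dx":0,"dy":0,"dz":0,"wx":0,"wy":0,"wz":0}]' 0.6 20
```

```text
t: 51.08
tcp_pos: [0.4882, -0.098, 0.2908]
tool_rot: [0.021, 1.0, 0.0, -0.001]
force: [0.4, 0.4, -0.3]
finger_gap: 0.599
gripper_force: 0.0
```

Position is good, so I'll descend 12 cm, grip, and run the arc in reverse with a small overtravel against the stop.

```bash
python3 -m inch '[{"dx":0,"dy":0,"dz":4,"wx":0,"wy":0,"wz":0},{"dx":0,"dy":0,"dz":4,"wx":0,"wy":0,"wz":0},{"dx":0,"dy":0,"dz":3,"wx":0,"wy":0,"wz":0},{"dx":0,"dy":0,"dz":1,"wx":0,"wy":0,"wz":0},{"dx":0,"dy":0,"dz":0,"wx":0,"wy":0,"wz":0}]'|egrep 'pos|^force'; python3 -m inch '[{"dx":0,"dy":0,"dz":0,"wx":0,"wy":0,"wz":0},{"dx":0,"dy":0,"dz":0,"wx":0,"wy":0,"wz":0},{"dx":0,"dy":0,"dz":0,"wx":0,"wy":0,"wz":0},{"dx":0,"dy":0,"dz":0,"wx":0,"wy":0,"wz":0},{"dx":0,"dy":0,"dz":0,"wx":0,"wy":0,"wz":0}]' 0.1 20; python3 -m inch '[{"dx":0.9,"dy":0,"dz":0.04,"wx":0,"wy":0,"wz":0},{"dx":0.89,"dy":0,"dz":0.14,"wx":0,"wy":0,"wz":0},{"dx":0.87,"dy":0,"dz":0.22,"wx":0,"wy":0,"wz":0},{"dx":0.84,"dy":0,"dz":0.31,"wx":0,"wy":0,"wz":0},{"dx":0.81,"dy":0,"dz":0.39,"wx":0,"wy":0,"wz":0},{"dx":0.77,"dy":0,"dz":0.47,"wx":0,"wy":0,"wz":0},{"dx":0.72,"dy":0,"dz":0.55,"wx":0,"wy":0,"wz":0},{"dx":0.2,"dy":0,"dz":0.15,"wx":0,"wy":0,"wz":0},{"dx":0,"dy":0,"dz":0,"wx":0,"wy":0,"wz":0}]'
```

```text
tcp_pos: [0.4891, -0.0967, 0.1709]
force: [-0.1, -1.0, 0.5]
t: 52.32
tcp_pos: [0.4901, -0.0974, 0.1722]
tool_rot: [0.02, 1.0, -0.0, 0.001]
force: [0.5, 2.6, 7.0]
finger_gap: 0.29
gripper_force: 19.6
t: 53.45
tcp_pos: [0.4292, -0.0953, 0.1479]
tool_rot: [0.02, 1.0, 0.0, -0.0]
force: [-1.7, -2.4, 1.9]
finger_gap: 0.286
gripper_force: 20.4
```

```bash
python3 -m inch '[{"dx":0,"dy":0,"dz":0,"wx":0,"wy":0,"wz":0},{"dx":0,"dy":0,"dz":0,"wx":0,"wy":0,"wz":0},{"dx":0,"dy":0,"dz":-3,"wx":0,"wy":0,"wz":0},{"dx":0,"dy":0,"dz":-4,"wx":0,"wy":0,"wz":0},{"dx":0,"dy":0,"dz":-3,"wx":0,"wy":0,"wz":0},{"dx":-0.7,"dy":2.5,"dz":0,"wx":0,"wy":0,"wz":0},{"dx":-1,"dy":3.7,"dz":0,"wx":0,"wy":0,"wz":0},{"dx":-1,"dy":3.7,"dz":0,"wx":0,"wy":0,"wz":0},{"dx":0,"dy":0,"dz":0,"wx":0,"wy":0,"wz":0},{"dx":0,"dy":0,"dz":0,"wx":0,"wy":0,"wz":0}]' 0.6
python3 -m inch '[{"dx":0,"dy":0,"dz":3,"wx":0,"wy":0,"wz":0},{"dx":0,"dy":0,"dz":3,"wx":0,"wy":0,"wz":0},{"dx":0,"dy":0,"dz":3,"wx":0,"wy":0,"wz":0},{"dx":0,"dy":0,"dz":2.7,"wx":0,"wy":0,"wz":0},{"dx":0,"dy":0,"dz":0.4,"wx":0,"wy":0,"wz":0},{"dx":0,"dy":0,"dz":0,"wx":0,"wy":0,"wz":0},{"dx":0,"dy":0,"dz":0,"wx":0,"wy":0,"wz":0}]' 1
```

```text
t: 54.7
tcp_pos: [0.4603, 0.0028, 0.2481]
tool_rot: [0.02, 1.0, -0.0, -0.0]
force: [-1.0, 0.2, -0.2]
finger_gap: 0.597
gripper_force: 0.0
t: 55.58
tcp_pos: [0.461, 0.0024, 0.1282]
tool_rot: [0.02, 1.0, -0.0, 0.001]
force: [-0.2, 0.8, 0.3]
finger_gap: 1.003
gripper_force: 0.0
```

```bash
python3 -m inch '[{"dx":0,"dy":0,"dz":0.3,"wx":0,"wy":0,"wz":0},{"dx":0,"dy":0,"dz":0,"wx":0,"wy":0,"wz":0},{"dx":0,"dy":0,"dz":0,"wx":0,"wy":0,"wz":0},{"dx":0,"dy":0,"dz":0,"wx":0,"wy":0,"wz":0},{"dx":0,"dy":0,"dz":0,"wx":0,"wy":0,"wz":0},{"dx":0,"dy":0,"dz":0,"wx":0,"wy":0,"wz":0}]' 0.4 25; python3 -m inch '[{"dx":0,"dy":0,"dz":-1,"wx":0,"wy":0,"wz":0},{"dx":0,"dy":0,"dz":-2,"wx":0,"wy":0,"wz":0},{"dx":0,"dy":0,"dz":0,"wx":0,"wy":0,"wz":0},{"dx":0,"dy":0,"dz":0,"wx":0,"wy":0,"wz":0}]'
python3 - <<'E'
from h import *
a=snap('side','s15').astype(int);p=np.array(sense()['tcp_pos']);e=cv2.imread('pics/s6.png').astype(int)[:,:,::-1]
q=proj('side',[p-[0,0,.0985]])[0];print('foot px',q,'TCP',p)
u,v=q.astype(int)
# brightness of silver pot: low-saturation mid grey
for r in range(v-18,v+22,2): print(r,' '.join('%3d'%x for x in a[r,u-20:u+22:2].mean(1)))
E
```

```text
t: 56.32
tcp_pos: [0.4605, 0.0029, 0.1249]
tool_rot: [0.02, 1.0, -0.0, 0.0]
force: [-0.9, 0.9, 5.7]
finger_gap: 0.551
gripper_force: 24.9
t: 56.82
tcp_pos: [0.4603, 0.0028, 0.1541]
tool_rot: [0.02, 1.0, 0.0, -0.0]
force: [0.4, 0.1, -0.9]
finger_gap: 0.553
gripper_force: 25.9
foot px [296.59806043 259.73350368] TCP [0.46016779 0.00280654 0.1539028 ]
241 237 248 250 250 249 186  35  36  57  36  53  50  33  44  58 104 145 107  53  48  46
243 192 227 245 250 250 199  54 109 134  68  41  35  49  50  47  74 108  79  42  62  54
245 186 188 208 244 250 221 104 140 148 136  77  48 101  71  32  40  52  43  33  61  75
247 186 186 187 209 244 241 140 134 155 181 126  46  71  44  24  31  40  37  61  49  65
249 183 185 186 187 217 248 201 143 177 206 160  43  29  24  25  27  27  81 198 137  50
251 162 184 185 186 209 246 199 154 177 232 211  68  25  22  26  32  62 173 249 240 133
253  96 159 177 185 208 244 177 154 182 236 217  99  38  23  33  78 143 235 247 249 239
255  52 119 167 174 189 210 156 160 168 170 149 106  53  24  49 138 158 191 239 246 248
257  42  65 137 176 183 170 151 170 173 171 1
[... 310 characters left out ...]
  32  32  37  42  49 103 164 155 148 153 161 184 198 204 213 216 216 216 216 190 154
267  43  38  34  40  42  54 122 156 158 116 117 147 158 192 216 216 216 216 205 168 147
269  61  51  38  33  40  42  65 127 169 150  97 117 179 208 214 214 212 202 167 150 185
271  62  63  49  32  34  40  42  71 143 197 186 124 156 175 181 180 170 155 159 217 248
273  60  59  53  39  35  36  41  47 102 220 246 201 137 149 150 147 163 216 244 249 249
275  56  52  51  50  43  34  36  41  54 152 233 242 195 139 137 130 217 250 250 248 248
277  51  49  49  51  47  38  28  36  42  64 160 237 244 196 118 112 148 202 246 244 210
279  47  48  47  44  45  41  29  29  39  42  70 192 248 223 111 113 118 132 181 139  82
```

The pot is held upright and well centred. Moving it back to the ring centre.

```bash
python3 -m inch '[{"dx":-1.3,"dy":-0.15,"dz":0,"wx":0,"wy":0,"wz":0},{"dx":-1.35,"dy":-0.15,"dz":0,"wx":0,"wy":0,"wz":0},{"dx":0,"dy":0,"dz":1.5,"wx":0,"wy":0,"wz":0},{"dx":0,"dy":0,"dz":1,"wx":0,"wy":0,"wz":0},{"dx":0,"dy":0,"dz":0,"wx":0,"wy":0,"wz":0},{"dx":0,"dy":0,"dz":0,"wx":0,"wy":0,"wz":0}]'|egrep 'pos|^force'; for i in 1 2; do python3 -m inch '[{"dx":0,"dy":0,"dz":0.2,"wx":0,"wy":0,"wz":0},{"dx":0,"dy":0,"dz":0,"wx":0,"wy":0,"wz":0}]'|egrep 'pos|^force'; done
```

```text
tcp_pos: [0.4864, -0.0012, 0.1289]
force: [-0.2, -0.9, -1.0]
tcp_pos: [0.4868, -0.0013, 0.1274]
force: [0.5, -0.8, -1.6]
tcp_pos: [0.4868, -0.0013, 0.1252]
force: [0.5, -0.1, -0.4]
```

```bash
python3 -m inch '[{"dx":0,"dy":0,"dz":0.07,"wx":0,"wy":0,"wz":0},{"dx":0,"dy":0,"dz":0,"wx":0,"wy":0,"wz":0}]'|egrep '^force'; python3 -m inch '[{"dx":0,"dy":0,"dz":0,"wx":0,"wy":0,"wz":0},{"dx":0,"dy":0,"dz":0,"wx":0,"wy":0,"wz":0},{"dx":0,"dy":0,"dz":0,"wx":0,"wy":0,"wz":0},{"dx":0,"dy":0,"dz":-2,"wx":0,"wy":0,"wz":0},{"dx":0,"dy":0,"dz":-4,"wx":0,"wy":0,"wz":0},{"dx":0,"dy":0,"dz":-5,"wx":0,"wy":0,"wz":0},{"dx":0,"dy":0,"dz":-2,"wx":0,"wy":0,"wz":0}]' 0.95; python3 -m inch '[{"dx":1.7,"dy":-3.2,"dz":0,"wx":0,"wy":0,"wz":0},{"dx":1.7,"dy":-3.2,"dz":0,"wx":0,"wy":0,"wz":0},{"dx":1.8,"dy":-3.2,"dz":0,"wx":0,"wy":0,"wz":0},{"dx":0,"dy":0,"dz":0,"wx":0,"wy":0,"wz":0},{"dx":0,"dy":0,"dz":0,"wx":0,"wy":0,"wz":0}]' 0.6 20
cat > cmp.py <<'E'
from h import *
import sys
b=snap('side',sys.argv[1]).astype(int);r=cv2.imread('pics/s12.png')[:,:,::-1].astype(int)
for p in((.4945,.1828,.05),(.487,-.0012,.05)):
    u,v=proj('side',[p])[0].astype(int);w=np.s_[v-8:v+16,u-16:u+16]
    print(cv2.resize(np.abs(b-r).max(2)[w].astype(np.float32),(8,6),interpolation=cv2.INTER_AREA).astype(int).tolist())
E
python3 cmp.py s16
```

```text
force: [-0.9, 0.4, 3.8]
t: 59.25
tcp_pos: [0.4877, -0.0014, 0.2571]
tool_rot: [0.02, 1.0, -0.0, 0.002]
force: [-0.2, 0.2, -1.3]
finger_gap: 0.949
gripper_force: 0.0
t: 59.88
tcp_pos: [0.4312, -0.095, 0.2545]
tool_rot: [0.02, 1.0, 0.0, 0.0]
force: [-0.7, -0.0, -0.1]
finger_gap: 0.598
gripper_force: 0.0
[[1, 0, 1, 1, 1, 1, 1, 2], [1, 0, 1, 1, 1, 1, 1, 3], [0, 1, 1, 1, 1, 1, 1, 1], [0, 1, 1, 1, 0, 1, 1, 1], [0, 1, 1, 1, 1, 1, 1, 1], [1, 0, 1, 1, 1, 1, 1, 0]]
[[0, 0, 25, 8, 5, 94, 133, 43], [2, 4, 10, 6, 8, 90, 209, 143], [17, 5, 9, 8, 5, 94, 193, 134], [2, 6, 11, 7, 4, 77, 126, 59], [1, 3, 7, 8, 3, 6, 7, 1], [1, 1, 1, 3, 2, 2, 1, 0]]
```

The right pot is back within about a pixel of its earlier spot and the left pot is untouched. Setting the lever again.

```bash
python3 -m inch '[{"dx":0,"dy":0,"dz":4,"wx":0,"wy":0,"wz":0},{"dx":0,"dy":0,"dz":4,"wx":0,"wy":0,"wz":0},{"dx":0,"dy":0,"dz":2.4,"wx":0,"wy":0,"wz":0},{"dx":0,"dy":0,"dz":0,"wx":0,"wy":0,"wz":0},{"dx":0,"dy":0,"dz":0,"wx":0,"wy":0,"wz":0}]'|egrep 'pos|^force'; python3 -m inch '[{"dx":0,"dy":0,"dz":0,"wx":0,"wy":0,"wz":0},{"dx":0,"dy":0,"dz":0,"wx":0,"wy":0,"wz":0},{"dx":0,"dy":0,"dz":0,"wx":0,"wy":0,"wz":0},{"dx":0,"dy":0,"dz":0,"wx":0,"wy":0,"wz":0},{"dx":0,"dy":0,"dz":0,"wx":0,"wy":0,"wz":0},{"dx":0,"dy":0,"dz":0,"wx":0,"wy":0,"wz":0}]' 0.1 20; python3 -m inch '[{"dx":-0.72,"dy":0,"dz":-0.55,"wx":0,"wy":0,"wz":0},{"dx":-0.77,"dy":0,"dz":-0.47,"wx":0,"wy":0,"wz":0},{"dx":-0.81,"dy":0,"dz":-0.39,"wx":0,"wy":0,"wz":0},{"dx":-0.84,"dy":0,"dz":-0.31,"wx":0,"wy":0,"wz":0},{"dx":-0.87,"dy":0,"dz":-0.22,"wx":0,"wy":0,"wz":0},{"dx":-0.89,"dy":0,"dz":-0.14,"wx":0,"wy":0,"wz":0},{"dx":-0.95,"dy":0,"dz":-0.04,"wx":0,"wy":0,"wz":0},{"dx":0,"dy":0,"dz":0,"wx":0,"wy":0,"wz":0},{"dx":0,"dy":0,"dz":0,"wx":0,"wy":0,"wz":0}]'
```

```text
tcp_pos: [0.4317, -0.0948, 0.151]
force: [-1.3, 0.3, 0.6]
t: 61.3
tcp_pos: [0.4314, -0.0954, 0.1513]
tool_rot: [0.02, 1.0, -0.0, 0.001]
force: [-0.2, 0.9, 7.1]
finger_gap: 0.284
gripper_force: 19.9
t: 62.42
tcp_pos: [0.4897, -0.0973, 0.1716]
tool_rot: [0.02, 1.0, -0.0, 0.0]
force: [0.7, 0.1, -2.2]
finger_gap: 0.281
gripper_force: 20.3
```

```bash
python3 -m inch '[{"dx":0,"dy":0,"dz":0,"wx":0,"wy":0,"wz":0},{"dx":0,"dy":0,"dz":0,"wx":0,"wy":0,"wz":0},{"dx":0,"dy":0,"dz":-3,"wx":0,"wy":0,"wz":0},{"dx":0,"dy":0,"dz":-4,"wx":0,"wy":0,"wz":0},{"dx":0,"dy":0,"dz":-5,"wx":0,"wy":0,"wz":0},{"dx":4,"dy":5,"dz":-2,"wx":0,"wy":0,"wz":0},{"dx":4,"dy":5.5,"dz":0,"wx":0,"wy":0,"wz":0},{"dx":3,"dy":5.5,"dz":0,"wx":0,"wy":0,"wz":0},{"dx":0,"dy":5.5,"dz":0,"wx":0,"wy":0,"wz":0},{"dx":0,"dy":5.5,"dz":0,"wx":0,"wy":0,"wz":0}]' 0.6 25|egrep 'pos'; python3 -m inch '[{"dx":0,"dy":5.5,"dz":0,"wx":0,"wy":0,"wz":0},{"dx":0,"dy":5.5,"dz":0,"wx":0,"wy":0,"wz":0},{"dx":0,"dy":5.5,"dz":0,"wx":0,"wy":0,"wz":0},{"dx":0,"dy":0,"dz":0,"wx":0,"wy":0,"wz":0},{"dx":0,"dy":0,"dz":0,"wx":0,"wy":0,"wz":0}]' | egrep 't:|pos'
python3 cmp.py s17
python3 - <<'E'
from h import *
a=snap('top','t17');b=snap('side','s18')
for n,I,w in(('top',a,16),('side',b,14)):
    u,v=proj(n,[(.489,-.0975,.112)])[0].astype(int)
    J=I[v-w:v+w,u-w:u+w].astype(int);m=((J[...,0]>140)&(J[...,1]<70)&(J[...,2]<70)).astype(np.uint8)
    k,L,st,ce=cv2.connectedComponentsWithStats(m);i=1+st[1:,4].argmax();print(n,px(n,*(ce[i]+[u-w,v-w]),.112))
E
```

```text
tcp_pos: [0.3955, 0.17, 0.3109]
t: 64.3
tcp_pos: [0.4021, 0.3329, 0.3101]
tool_rot: [0.02, 1.0, -0.001, -0.001]
[[1, 0, 0, 0, 0, 0, 0, 1], [0, 0, 1, 0, 0, 0, 0, 1], [0, 0, 0, 1, 0, 0, 0, 0], [0, 0, 1, 0, 0, 0, 0, 0], [0, 0, 0, 0, 0, 0, 1, 0], [1, 0, 0, 0, 0, 0, 0, 0]]
[[0, 0, 11, 1, 3, 8, 40, 1], [2, 4, 10, 6, 10, 13, 12, 1], [18, 5, 8, 7, 3, 5, 5, 0], [3, 6, 10, 6, 2, 1, 12, 17], [0, 3, 8, 7, 2, 2, 6, 52], [0, 0, 1, 3, 1, 1, 1, 10]]
top [ 0.48166831 -0.09859716  0.112     ]
side [ 0.47941602 -0.0960445   0.112     ]
```

Both pots are in place, but the ball slipped in the grip and the lever stopped at about 0.6 rad. I'll re-grip more firmly and move it the last 9 mm.

```bash
python3 -m inch '[{"dx":-1.2,"dy":-5.3,"dz":0,"wx":0,"wy":0,"wz":0},{"dx":-1.2,"dy":-5.3,"dz":0,"wx":0,"wy":0,"wz":0},{"dx":-1.2,"dy":-5.3,"dz":0,"wx":0,"wy":0,"wz":0},{"dx":-1.2,"dy":-5.3,"dz":0,"wx":0,"wy":0,"wz":0},{"dx":-1.2,"dy":-5.4,"dz":0,"wx":0,"wy":0,"wz":0},{"dx":-1.2,"dy":-5.4,"dz":0,"wx":0,"wy":0,"wz":0},{"dx":-1.2,"dy":-5.4,"dz":0,"wx":0,"wy":0,"wz":0},{"dx":-1.3,"dy":-5.3,"dz":0,"wx":0,"wy":0,"wz":0},{"dx":0,"dy":0,"dz":0,"wx":0,"wy":0,"wz":0}]'|grep pos; python3 -m inch '[{"dx":0,"dy":0,"dz":5,"wx":0,"wy":0,"wz":0},{"dx":0,"dy":0,"dz":5,"wx":0,"wy":0,"wz":0},{"dx":0,"dy":0,"dz":3,"wx":0,"wy":0,"wz":0},{"dx":0,"dy":0,"dz":1.2,"wx":0,"wy":0,"wz":0},{"dx":0,"dy":0,"dz":0,"wx":0,"wy":0,"wz":0},{"dx":0,"dy":0,"dz":0,"wx":0,"wy":0,"wz":0}]'
```

```text
tcp_pos: [0.483, -0.102, 0.3107]
t: 66.32
tcp_pos: [0.4831, -0.0974, 0.1696]
tool_rot: [0.02, 1.0, -0.0, 0.001]
force: [-0.7, -0.1, 0.1]
finger_gap: 0.599
gripper_force: 0.0
```

```bash
python3 -m inch '[{"dx":0,"dy":0,"dz":0,"wx":0,"wy":0,"wz":0},{"dx":0,"dy":0,"dz":0,"wx":0,"wy":0,"wz":0},{"dx":0,"dy":0,"dz":0,"wx":0,"wy":0,"wz":0},{"dx":0,"dy":0,"dz":0,"wx":0,"wy":0,"wz":0},{"dx":0,"dy":0,"dz":0,"wx":0,"wy":0,"wz":0},{"dx":0,"dy":0,"dz":0,"wx":0,"wy":0,"wz":0}]' 0.1 35; python3 -m inch '[{"dx":-0.3,"dy":0,"dz":0,"wx":0,"wy":0,"wz":0},{"dx":-0.3,"dy":0,"dz":0,"wx":0,"wy":0,"wz":0},{"dx":-0.3,"dy":0,"dz":0,"wx":0,"wy":0,"wz":0},{"dx":0,"dy":0,"dz":0,"wx":0,"wy":0,"wz":0},{"dx":0,"dy":0,"dz":0,"wx":0,"wy":0,"wz":0}]'
cat > ball.py <<'E'
from h import *
a=snap('top','tb');b=snap('side','sb')
for n,I,w in(('top',a,16),('side',b,14)):
    u,v=proj(n,[(.489,-.0975,.112)])[0].astype(int)
    J=I[v-w:v+w,u-w:u+w].astype(int);m=((J[...,0]>140)&(J[...,1]<70)&(J[...,2]<70)).astype(np.uint8)
    k,L,st,ce=cv2.connectedComponentsWithStats(m)
    if k>1: i=1+st[1:,4].argmax();print(n,px(n,*(ce[i]+[u-w,v-w]),.112),st[i])
E
python3 -m inch '[{"dx":0,"dy":0,"dz":0,"wx":0,"wy":0,"wz":0},{"dx":0,"dy":0,"dz":0,"wx":0,"wy":0,"wz":0},{"dx":0,"dy":0,"dz":-3,"wx":0,"wy":0,"wz":0},{"dx":0,"dy":0,"dz":-4,"wx":0,"wy":0,"wz":0},{"dx":0,"dy":0,"dz":-5,"wx":0,"wy":0,"wz":0},{"dx":4,"dy":5,"dz":-2,"wx":0,"wy":0,"wz":0},{"dx":4,"dy":5.5,"dz":0,"wx":0,"wy":0,"wz":0},{"dx":3,"dy":5.5,"dz":0,"wx":0,"wy":0,"wz":0},{"dx":0,"dy":5.5,"dz":0,"wx":0,"wy":0,"wz":0},{"dx":0,"dy":5.5,"dz":0,"wx":0,"wy":0,"wz":0}]' 0.6 25|egrep 'pos'; python3 -m inch '[{"dx":0,"dy":5.5,"dz":0,"wx":0,"wy":0,"wz":0},{"dx":0,"dy":5.5,"dz":0,"wx":0,"wy":0,"wz":0},{"dx":0,"dy":5.5,"dz":0,"wx":0,"wy":0,"wz":0},{"dx":0,"dy":0,"dz":0,"wx":0,"wy":0,"wz":0},{"dx":0,"dy":0,"dz":0,"wx":0,"wy":0,"wz":0}]' | egrep 't:|pos'
python3 cmp.py s19; python3 ball.py
```

```text
t: 67.08
tcp_pos: [0.483, -0.0971, 0.1696]
tool_rot: [0.02, 1.0, -0.0, 0.001]
force: [-1.2, 1.2, 5.7]
finger_gap: 0.28
gripper_force: 34.0
t: 67.7
tcp_pos: [0.4918, -0.0974, 0.1697]
tool_rot: [0.02, 1.0, -0.0, 0.001]
force: [-1.0, 1.4, 7.2]
finger_gap: 0.276
gripper_force: 34.1
tcp_pos: [0.3977, 0.1699, 0.3073]
t: 69.58
tcp_pos: [0.4041, 0.3329, 0.3065]
tool_rot: [0.02, 1.0, -0.001, -0.001]
[[0, 1, 0, 1, 0, 1, 0, 1], [0, 0, 0, 1, 0, 0, 0, 1], [0, 0, 0, 0, 0, 0, 0, 0], [0, 0, 0, 0, 0, 0, 0, 0], [0, 0, 1, 0, 1, 0, 1, 0], [1, 0, 0, 0, 0, 0, 0, 0]]
[[0, 0, 11, 1, 3, 8, 40, 1], [2, 4, 10, 6, 10, 13, 13, 0], [17, 6, 8, 7, 3, 5, 6, 0], [3, 6, 10, 6, 2, 1, 12, 1], [0, 3, 8, 7, 2, 2, 6, 2], [1, 0, 1, 3, 1, 1, 1, 0]]
top [ 0.48969634 -0.09824551  0.112     ] [13 12  9  9 54]
side [ 0.489187   -0.09614086  0.112     ] [10 10  9 10 65]
```

Run:
```python
from h import *
b=cv2.imread('pics/sb.png').astype(int);e=cv2.imread('pics/side0.png').astype(int)
for n,p in(('tealight',(.572,-.164,.01)),('pen',(.46,.26,.005)),('lidfront',(.434,.34,.05))):
    u,v=proj('side',[p])[0].astype(int);print(n,np.abs(b-e)[v-6:v+7,u-6:u+7].mean())
print(workorder.sign_off())
```

```text
tealight 1.4635108481262327
pen 1.0749506903353057
lidfront 1.2465483234714003
the job is handed in; nothing more can be done
None
```

The job is handed in: both pots stand upright on coasters in the left and right rings, the spare coaster is in the shut box, and the heat lever is at about 0.69 rad (half heat). The right pot was knocked about 26 mm off centre around when I first set the lever, so I turned the heat off, re-centred the pot, and set half heat again.

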